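# Hook a carton of jars forward on a deep lab shelf

### The job

Take the long pull hook out of its wooden cradle, drop its toe behind the front lip of the open carton that stands deep in the wire-topped rack, and with the hook drag the carton forward until its whole front is snug and square against the rubber bumper on the stop bar; keep a pull of about 12 N on it there for half a second, and never load the cardboard with more than 20 N. Then unhook and lay the hook back in its cradle as you found it. Do not touch the carton with the hand, keep the jars standing, and leave everything else where it is.

Things in the scene. Friction and masses are not known exactly. Their poses are not given: they have to be found in the camera images.
- hook: Pull hook, 0.15 kg. Black handle 110 long (along its x) x 18 wide (y) x 24 tall (z); origin at the handle's centre. A round steel rod, 8 mm diameter, runs on from the handle's front end along +x, on the handle's centre line, to x = 255 mm, where it bends down (-z) into a toe that leans slightly back and ends at x = 249, z = -33 mm (bar centre line; its round end reaches z = -37). Grip the handle across its 18 mm width, at about x = 10 to 20 mm.
- toe (a point): End of the hook's toe (centre of the bar): 249 mm ahead of and 33 mm below the hook's origin; axes as the hook's.
- cradle: Fixed plywood cradle, base 320 x 70 x 10; origin on the bench under the lying hook's handle centre, x along the lying hook towards its toe. Two posts with flared cheeks: one under the handle's rear (x = -52 to -32, flat seat at z = 58, 22 wide, opening to 39 at z = 75), one under the rod (x = 190 to 210, seat at z = 66, 12 wide, opening to 34 at z = 88). The handle's middle and front are free underneath and beside.
- cradle_seat (a point): Where the hook's origin lies when the hook rests in the cradle: 70 mm above the bench over the cradle's origin.
- rack: Fixed storage rack 300 deep (its x) x 370 wide (y); origin at bench level in the middle of its open front edge, +x points into its depth (away from the open front; drag towards -x). White floor board, top at z = 18. A see-through deck of thin wires covers it at z = 174 to 182; 10 mm corner posts, sides and back otherwise open. Its open front faces roughly to the robot's right (world -y).
- stop: Fixed metal stop bar standing on the rack's floor, 15 to 35 mm behind its front edge: 12 thick (x) x 340 long (y) x 58 high, top 76 mm above the bench; origin at the centre of its underside, axes as the rack's. Its rear (+x) side carries a black rubber bumper strip 330 long, 18 to 56 mm above the stop's underside, which the carton must meet.
- bumper_low (a point): Where the middle of the bumper strip's rear face is when screwed fully in: 10 mm behind (+x) the stop's origin, 37 mm up. The strip is set on screws, differently each time and not measured: its rear face lies anywhere from this point to 24 mm farther in +x, parallel to the bar, and it does not give under load.
- carton: Loose open-topped cardboard carton, 120 deep (x) x 140 wide (y) x 75 high, walls and floor 5 mm; origin at the centre of its underside; its front wall is at -x and faces the rack's front, up to about 0.1 rad askew. Total with the jars about 0.4 to 0.6 kg; dragging takes about 2 to 7 N, and pulled on at the middle of its front it turns flush as its corner meets the bumper.
- lip (a point): Middle of the top edge of the carton's front wall, centre of its 5 mm thickness: 57.5 mm ahead (-x) of and 75 mm above the carton's origin. Behind it at least 45 mm of the carton are free.
- corner_a (a point): Point on the outside of the carton's front wall, 65 mm to the +y side, 30 mm up; carton axes.
- corner_b (a point): Point on the outside of the carton's front wall, 65 mm to the -y side, 30 mm up; carton axes.
- jar_a: Jar 50 diameter x 82 high, loose, standing in the rear of the carton; origin at the centre of its underside, z up its axis.
- jar_b: The same jar on the other side of the carton.
- closed_box: Bystander: closed, taped cardboard box 130 x 120 x 85 in the rack beside the carton (left or right of it); origin under its centre.
- dish: Bystander: shallow white dish, 80 diameter x 18 high, on the bench; origin under its centre.
- bottle_b: Bystander: white bottle with cap, 72 diameter x 170 high, on the bench; origin under its centre.
- tape: Bystander: roll of masking tape lying flat, 100 diameter x 24 high; origin under its centre.
- beaker: Bystander: beaker 70 diameter x 90 high; origin under its centre.
- scoop: Bystander: spoon-shaped scoop lying on the bench.

How it is judged (in metres and radians):
On the way, in this order (a step that is already met when the one before it is completed fails the run):
1. the hook is lifted out of its cradle (z of hook in the frame of cradle above 0.1 m), for 0.1 s.
2. the hook's toe is behind the carton's front lip, at least 12 mm below its top edge (x of toe in the frame of carton between -0.058 and 0 m and z of toe in the frame of carton below 0.063 m and y of toe in the frame of carton between -0.065 and 0.065 m), for 0.1 s.
3. the hook pulls the carton square against the stop bar's bumper, with at least 3 N on it for 0.3 s (x of corner_a in the frame of stop between 0.006 and 0.039 m and x of corner_b in the frame of stop between 0.006 and 0.039 m and angle between the x axis of carton and the x axis of stop, either way round below 0.03 rad and angle between carton's own z axis and vertical below 0.06 rad and contact force between carton and stop above 3 N and contact force between hook and carton above 3 N), for 0.3 s.
At the end, for the whole second after the job is handed in: The carton stands flat at the stop bar, square to it within 0.03 rad, both ends of its front 6 to 39 mm behind the bar's centre line (where the bumper can be), both jars stand upright in it, and the hook lies at rest in its cradle, within 25 mm and 0.06 rad of its seat, toe down (x of corner_a in the frame of stop between 0.006 and 0.039 m and x of corner_b in the frame of stop between 0.006 and 0.039 m and angle between the x axis of carton and the x axis of stop, either way round below 0.03 rad and angle between carton's own z axis and vertical below 0.06 rad and distance between hook and cradle_seat below 0.025 m and angle between the x axis of hook and the x axis of cradle, either way round below 0.06 rad and angle between hook's own z axis and vertical below 0.2 rad and contact force between hook and cradle above 0.5 N and linear speed of each of hook, carton below 0.02 m/s and angle between each of jar_a, jar_b's own z axis and vertical below 0.15 rad); the robot touches nothing.
It fails at once if the hook loads the carton with more than 20 N (contact force between hook and carton above 20 N).
It fails at once if the hand or arm touches the carton (contact force between any of the fingers, the arm and carton above 0.5 N).
It fails at once if a jar or the carton is tipped (angle between any of jar_a, jar_b's own z axis and vertical above 0.4 rad or angle between carton's own z axis and vertical above 0.2 rad).
It fails at once if a bystander is moved more than 20 mm (distance of any of dish, bottle_b, tape, beaker, scoop, closed_box from where it was at the start of the episode above 0.02 m).
It also fails if it takes over 70 s, if anything falls off the work surface, if the arm or the gripper's body presses on something with over 40 N, if the wrist force passes 120 N, or if a joint passes its speed limit or range.

### The arm

A 6-joint arm with a two-finger parallel gripper is mounted at the origin on the work surface. World frame = base frame: x ahead of the robot, y to its left, z up, the work surface at z = 0. Lengths are in m, angles in degrees, forces in N, time in s.
With the tool pointing down it reaches from about 0.425 to 0.925 m from the base axis. Payload 12.5 kg.
Tool frame: the origin (TCP) lies midway between the tips of the shut fingers; the grasp point (between the pads) lies behind it (r.tcp_to_grasp is the y of the grasp point in the tool frame, in m); y points along the fingers, x is the direction in which the jaws open and shut, and the axes are right-handed (so a half turn about y gives the same grasp; the last joint's range is limited). The gripper opens to 85 mm and grips with 20 to 120 N. Pads are 22 mm wide; open, the fingers measure 114 mm over their backs; the gripper's body (76 mm by 85 mm) begins 54 mm behind the grasp point. The pads swing forward as they close: fully open they stand 13 mm farther back than shut.
Start: joints at [57.949, 28.126, 89.318, -0, 62.55, -6.05], TCP at [0.274, 0.562, 0.231] pointing down, gripper open.
Joint ranges: [-177.58, 177.58], [-47.91, 125.51], [2.72, 160], [-65.01, 245.01], [3.68, 167.84], [-153.87, 153.87]. Speed limits (degrees/s): [127.2, 127.2, 159.86, 180, 180, 180].

### API

Orientations are given as [roll, pitch, yaw] about the fixed x, y, z axes, in that order (R = Rz(yaw) Ry(pitch) Rx(roll)).
In Python, from rig import r, cams gives the robot as it stands.
- The arm moves only by the tool send_rows, never from a script. Its argument "rows" is a list of rows, each an object of numbers: "ax", "ay", "az": the turn, a rotation vector about the tool's x, y, z in rad; "x", "y", "z": the shift along the tool's x, y, z in cm; "claw": the finger opening in cm, from 0 to 8.54. A call has 1 to 12 rows; each row is the pose to reach, as a shift and turn from the pose commanded when the call began, along the tool's axes at that moment; what a row does not reach only later rows make up. A row lasts 1/8 s, in which the tool goes at most 62.5 mm and 10.7 degrees, less where a joint would pass 70% of its speed; a pose out of reach is approached as far as the arm can. A call with a gripper value outside its range is refused whole. The fingers move at their own pace and stop on an object; "force" is the grip in N (left out, the last holds). Time passes only in rows, so rows that repeat a pose let the fingers close. It gives the time, the measured TCP pose, the force and the opening at its end, in the units of the state.
- r.state(): the state, without advancing time (a new reading comes with each control period).
- cams.read_camera(name): name is "scene" or "top" or "wrist"; returns the picture (400x640x3 uint8, red, green, blue); there is no depth.
- cams.camera_params(name): a dict with "fx", "fy", "cx", "cy" (pixels), "cam_to_world" (4x4, takes a point from camera to world coordinates); the wrist camera has in their place "T_tool_cam" (4x4, takes a point from camera to tool coordinates, whose origin is the TCP and whose axes are the tool frame's). Camera axes: x right, y up, looking along -z (the intrinsics and any distortion apply to the point x, -y, -z); pixel columns grow to the right and rows downward; lengths in m; the calibration is good to about 2 mm. The wrist camera is an equidistant fisheye: a pixel r from the principal point sees the ray r / f radians off the axis. A picture is of the moment at which its call begins: read the wrist's pose just before it. camera_params takes no time and is no camera call.
- r.sign_off(): hands the job in, once; it reports no verdict.
The state is a dict: "t": time; "qpos": joint angles; "qvel": joint speeds; "joint_efforts": joint torques, N m; "ee_pos": TCP position; "orientation": TCP orientation; "ft_force": force on the tool from outside, world axes, zero at the start; "ft_torque": the same for the moment, N m; "opening": finger opening in m.
Only numpy, scipy, OpenCV 4.12 (cv2) and the standard library are available. Lean on these libraries where they do the work, as an engineer would, in place of code of your own. Each camera call takes 0.05 s, during which the arm holds its last target.

## Working session

There is one attempt and no reset: what is moved stays moved. The work goes in short steps, Python scripts to look and compute and a tool call to move; the robot and the scene stay as the last step left them, time stands still between calls to the robot, and variables do not carry over. Pictures are saved under pics/ and viewed, and the job is handed in when it is done.

Besides the shell and the picture viewer there is one more tool, called after ">>>" by a JSON object that holds its "op" and its "data". send_rows: Moves the arm, as the interface text tells. Its arguments: {"type":"object","properties":{"rows":{"type":"array"},"force":{"type":"number"}},"required":["rows"]}

```bash
ls; mkdir -p pics
python3 - <<'E'
from rig import r,cams
import cv2
print(r.state()); print(r.tcp_to_grasp)
for n in ["scene","top","wrist"]:
    im=cams.read_camera(n); cv2.imwrite(f"pics/{n}0.png",im[:,:,::-1])
    p=cams.camera_params(n); print(n,p)
E
```

```text
pics
{'t': 0.0, 'qpos': array([ 5.79478190e+01,  2.81649244e+01,  8.93515005e+01, -3.03651692e-04,
        6.25515043e+01, -6.05112806e+00]), 'qvel': array([-0.03432486, -0.06596982, -0.02698387,  0.01073743, -0.06950703,
        0.00222298]), 'joint_efforts': array([-2.31066888e-04, -6.18443084e+01, -2.61583006e+01, -9.14848033e-05,
        4.15658011e-03,  1.07739712e-05]), 'ee_pos': array([0.27384821, 0.56153727, 0.23071106]), 'orientation': array([-8.99931070e+01,  6.75792148e-02,  6.39990912e+01]), 'ft_force': array([0.61664918, 0.45145179, 0.46715742]), 'ft_torque': array([0.04188182, 0.02883935, 0.0134756 ]), 'opening': 0.0854689582853271}
-0.0187
scene {'fx': 465.7989186610641, 'fy': 465.7989186610641, 'cx': 316.98988588439374, 'cy': 195.82356864048822, 'cam_to_world': array([[ 0.80673701, -0.33437653,  0.487204  ,  1.27184941],
       [ 0.59066047,  0.48030188, -0.64840598, -1.1064341 ],
       [-0.01719326,  0.81086524,  0.5849803 ,  0.95816306],
       [ 0.        ,  0.        ,  0.        ,  1.        ]])}
top {'fx': 497.90747414962675, 'fy': 497.90747414962675, 'cx': 319.7500215146353, 'cy': 195.07751343709575, 'cam_to_world': array([[ 0.01169215,  0.97989259, -0.19918286,  0.24470491],
       [-0.99991213,  0.01021308, -0.00845154, -0.1430624 ],
       [-0.00624733,  0.19926417,  0.9799259 ,  1.41530705],
       [ 0.        ,  0.        ,  0.        ,  1.        ]])}
wrist {'fx': 309.70691628693146, 'fy': 309.70691628693146, 'cx': 319.71513861094354, 'cy': 194.6304592484343, 'T_tool_cam': array([[ 9.99999675e-01,  1.20251054e-04, -7.97697332e-04,
        -2.24093235e-04],
       [-7.99720545e-04,  2.77657808e-01, -9.60679709e-01,
        -1.42993984e-01],
       [ 1.05964145e-04,  9.60680034e-01,  2.77657813e-01,
         7.15040697e-02],
       [ 0.00000000e+00,  0.00000000e+00,  0.00000000e+00,
         1.00000000e+00]])}
```

View pics/scene0.png

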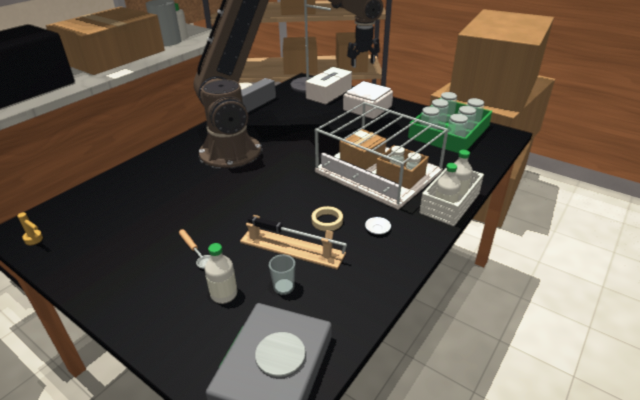

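View pics/top0.png

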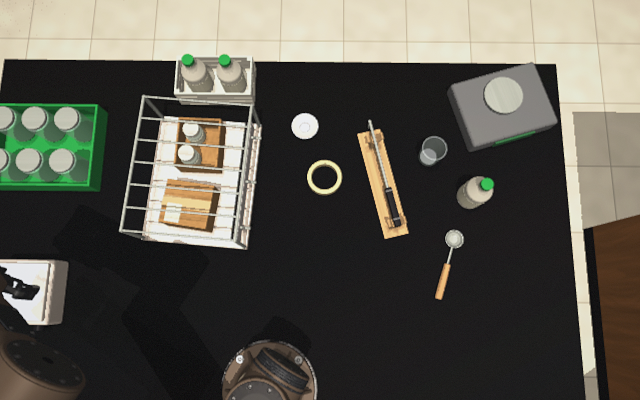

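View pics/wrist0.png

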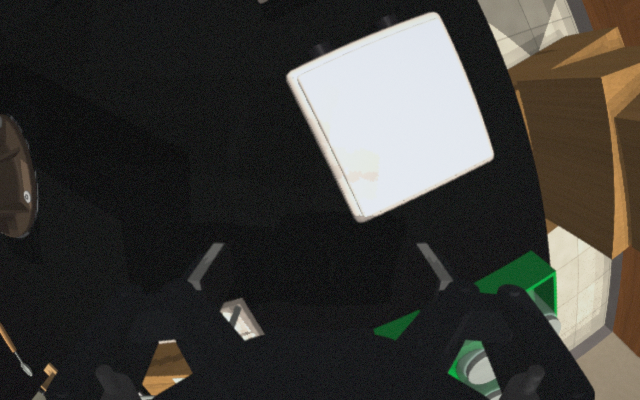

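```bash
cat > h.py <<'E'
import numpy as np,cv2
from rig import r,cams
def rays(n,uv,st=None):
    p=cams.camera_params(n); uv=np.atleast_2d(np.array(uv,float))
    if n!="wrist":
        d=np.c_[(uv[:,0]-p['cx'])/p['fx'],-(uv[:,1]-p['cy'])/p['fy'],-np.ones(len(uv))]
        T=p['cam_to_world']
    else:
        q=uv-[p['cx'],p['cy']]; rr=np.linalg.norm(q,axis=1)+1e-12; th=rr/p['fx']
        d=np.c_[np.sin(th)*q[:,0]/rr,-np.sin(th)*q[:,1]/rr,-np.cos(th)]
        T=tool(st)@p['T_tool_cam']
    return T[:3,3],d@T[:3,:3].T
def tool(st):
    from scipy.spatial.transform import Rotation as R
    T=np.eye(4);T[:3,:3]=R.from_euler('xyz',st['orientation'],degrees=True).as_matrix();T[:3,3]=st['ee_pos'];return T
def onz(n,uv,z,st=None):
    o,d=rays(n,uv,st); return o+d*((z-o[2])/d[:,2])[:,None]
def proj(n,P,st=None):
    p=cams.camera_params(n);P=np.atleast_2d(P)
    T=p['cam_to_world'] if n!="wrist" else tool(st)@p['T_tool_cam']
    c=(P-T[:3,3])@T[:3,:3]
    if n!="wrist": return np.c_[p['cx']+p['fx']*c[:,0]/-c[:,2],p['cy']-p['fy']*c[:,1]/-c[:,2]]
    q=np.c_[c[:,0],-c[:,1]];n2=np.linalg.norm(q,axis=1);th=np.arctan2(n2,-c[:,2]);return [p['cx'],p['cy']]+q/n2[:,None]*(th*p['fx'])[:,None]
def tri(n1,uv1,n2,uv2,s1=None,s2=None):
    o1,d1=rays(n1,uv1,s1);o2,d2=rays(n2,uv2,s2);d1=d1[0]/np.linalg.norm(d1[0]);d2=d2[0]/np.linalg.norm(d2[0])
    a=np.linalg.lstsq(np.c_[d1,-d2],o2-o1,rcond=None)[0]
    p,q=o1+a[0]*d1,o2+a[1]*d2;return (p+q)/2,np.linalg.norm(p-q)
def crop(im,u0,v0,u1,v1,s,fn,grid=10):
    c=cv2.resize(im[v0:v1,u0:u1],None,fx=s,fy=s,interpolation=cv2.INTER_CUBIC)
    if grid:
        for u in range((u0//grid+1)*grid,u1,grid):
            cv2.putText(c,str(u),(int((u-u0+.5)*s)-8,8),0,.3,(0,255,255),1); cv2.line(c,(int((u-u0+.5)*s),10),(int((u-u0+.5)*s),14),(0,255,255),1)
        for v in range((v0//grid+1)*grid,v1,grid):
            cv2.putText(c,str(v),(0,int((v-v0+.5)*s)+3),0,.3,(0,255,255),1); cv2.line(c,(20,int((v-v0+.5)*s)),(24,int((v-v0+.5)*s)),(0,255,255),1)
    cv2.imwrite(fn,c)
E
python3 - <<'E'
import cv2
from h import *
t=cv2.imread('pics/top0.png');s=cv2.imread('pics/scene0.png')
crop(t,110,85,270,255,3.5,'pics/t_rack.png');crop(t,340,110,440,245,4.3,'pics/t_hook.png')
crop(s,310,95,455,210,5,'pics/s_rack.png');crop(s,235,205,360,275,6,'pics/s_hook.png')
E
```

```text
(no output)
```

View pics/t_rack.png

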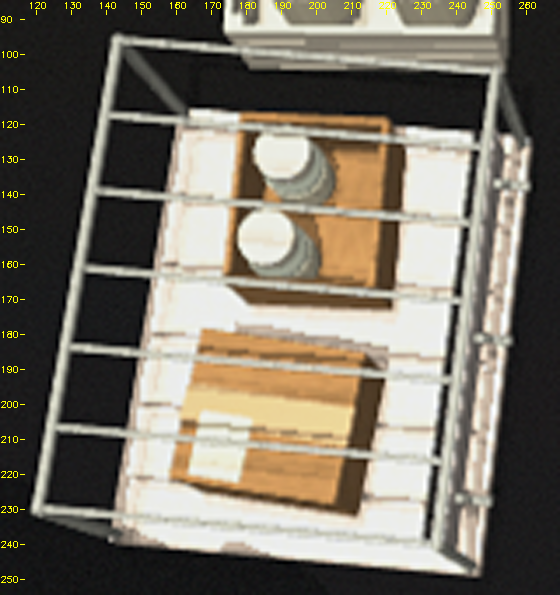

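View pics/t_hook.png

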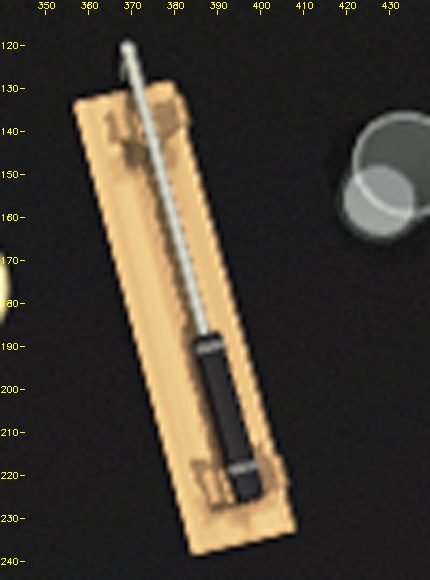

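View pics/s_rack.png

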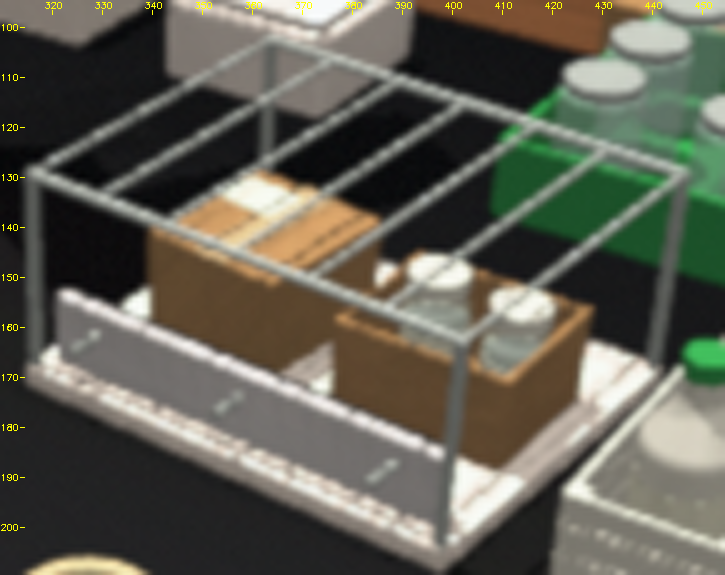

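View pics/s_hook.png

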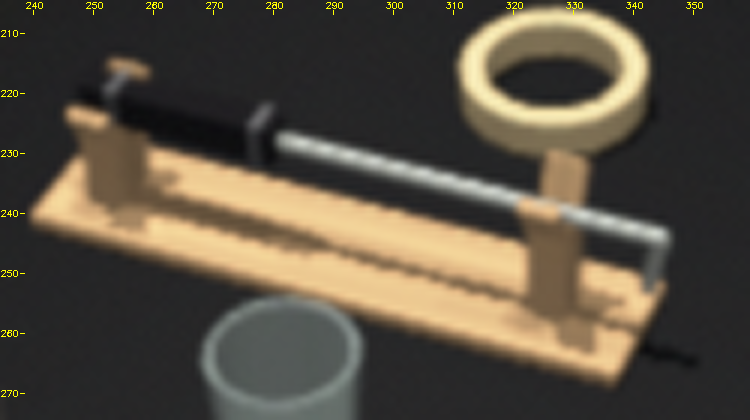

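Run:
```python
from h import *
np.set_printoptions(precision=4,suppress=True)
t=cv2.imread('pics/top0.png')
hsv=cv2.cvtColor(t,cv2.COLOR_BGR2HSV)
# cradle base mask
m=cv2.inRange(hsv,(8,60,60),(30,255,255)); m[:, :345]=0;m[:,420:]=0;m[245:]=0;m[:110]=0
m=cv2.morphologyEx(m,cv2.MORPH_CLOSE,np.ones((9,9)))
c=max(cv2.findContours(m,0,2)[0],key=cv2.contourArea)
b=cv2.boxPoints(cv2.minAreaRect(c));print(b)
P=onz('top',b,.01);print(P,np.linalg.norm(P-np.roll(P,1,0),axis=1))
# rod
g=hsv[:,:,1].astype(int);v=hsv[:,:,2].astype(int)
mm=((g<50)&(v>90)).astype(np.uint8);mm[:, :364]=0;mm[:,392:]=0;mm[:119]=0;mm[187:]=0
ys,xs=np.nonzero(mm)
print(len(ys),cv2.fitLine(np.c_[xs,ys].astype(np.float32),cv2.DIST_HUBER,0,.01,.01).ravel())
for uv in [(369,121),(388.5,187.5),(397,225.5),(392.5,206.5)]: print(uv,onz('top',[uv],.072))
print(tri('top',(369,120.5),'scene',(345,244.5)), tri('top',(388.5,188.5),'scene',(280.5,227)))
print('rack')
names={'FR':[(251,103),(401.5,164)],'FL':[(232.5,238),(316.5,129)],'BR':[(143,97),(446.5,129)],'BL':[(121,231),(364,102)]}
for k,(a,bb) in names.items(): print(k,tri('top',a,'scene',bb),onz('top',[a],.18))
for uv in [(260,126),(246,248),(142,240),(162,116)]: print(uv,onz('top',[uv],.018))
print('carton lip z .093'); L={'FRtop':(221,119),'FLtop':(219,166.5),'BR':(179,118),'BL':(176,163.5)}
for k,uv in L.items(): print(k,onz('top',[uv],.093))
print(tri('top',(219,168),'scene',(376.5,158)),tri('top',(221,119),'scene',(411.5,170.5)))
```

```text
[[356.1181 133.233 ]
 [381.7627 126.4589]
 [409.8326 232.7235]
 [384.188  239.4975]]
[[ 0.7179 -0.2362  0.01  ]
 [ 0.7396 -0.3121  0.01  ]
 [ 0.4242 -0.3874  0.01  ]
 [ 0.4041 -0.3146  0.01  ]] [0.3234 0.079  0.3243 0.0756]
191 [  0.2591   0.9658 377.4507 151.6154]
(369, 121) [[ 0.7337 -0.2687  0.072 ]]
(388.5, 187.5) [[ 0.5411 -0.3209  0.072 ]]
(397, 225.5) [[ 0.4356 -0.3423  0.072 ]]
(392.5, 206.5) [[ 0.4879 -0.331   0.072 ]]
(array([ 0.7367, -0.2682,  0.0701]), np.float64(0.002035870583797744)) (array([ 0.5392, -0.3189,  0.0749]), np.float64(0.004526080107568422))
rack
FR (array([0.7402, 0.0504, 0.1781]), np.float64(0.004201444862659867)) [[0.7413 0.0515 0.18  ]]
FL (array([0.3836, 0.0828, 0.1812]), np.float64(0.0019072750534189853)) [[0.3844 0.0836 0.18  ]]
BR (array([0.7588, 0.3406, 0.1787]), np.float64(0.006133188579167109)) [[0.7555 0.3379 0.18  ]]
BL (array([0.4018, 0.3662, 0.1808]), np.float64(0.007830710588557369)) [[0.3989 0.3637 0.18  ]]
(260, 126) [[0.7348 0.0476 0.018 ]]
(246, 248) [[0.375  0.0741 0.018 ]]
(142, 240) [[0.3943 0.3685 0.018 ]]
(162, 116) [[0.7631 0.3396 0.018 ]]
carton lip z .093
FRtop [[0.728  0.1474 0.093 ]]
FLtop [[0.5907 0.1459 0.093 ]]
BR [[0.7299 0.2655 0.093 ]]
BL [[0.598  0.2648 0.093 ]]
(array([0.5897, 0.1485, 0.0967]), np.float64(0.010563454314048145)) (array([0.7293, 0.1486, 0.0959]), np.float64(0.005502406994750992))
```

```bash
cat >> h.py <<'E'
def go(pos,yaw=None,st=None):
    from scipy.spatial.transform import Rotation as R
    st=st or r.state();T=tool(st)
    d=(np.array(pos)-T[:3,3])@T[:3,:3]*100
    Rt=R.from_euler('xyz',[-90,0,yaw if yaw is not None else st['orientation'][2]],degrees=True)
    rv=(R.from_matrix(T[:3,:3]).inv()*Rt).as_rotvec()
    print('x %.2f y %.2f z %.2f  a %.3f %.3f %.3f'%(*d,*rv))
E
python3 - <<'E'
from h import *
go([.3,.56,.34],64);go([.52,.1,.34],-6);go([.502,-.3275,.28],-76.2)
a=onz('top',[(369.5,122),(386,183.5)],.072);print(a)
E
```

```text
x 0.99 y -10.91 z -2.42  a -0.000 -0.000 -0.001
x -30.71 y -10.89 z -42.36  a 0.000 1.222 -0.001
x -69.91 y -4.86 z -59.48  a 0.001 2.447 -0.001
[[ 0.73069553 -0.27009046  0.072     ]
 [ 0.55230987 -0.31419687  0.072     ]]
```

>>> {"op": "send_rows", "data": {"rows": [{"y":-5},{"y":-10.9},{"x":-4,"y":-10.9,"z":-5.5,"ay":0.15},{"x":-8,"y":-10.9,"z":-11,"ay":0.3},{"x":-12,"y":-10.9,"z":-16,"ay":0.45},{"x":-16,"y":-10.9,"z":-21.5,"ay":0.6},{"x":-20,"y":-10.9,"z":-27,"ay":0.75},{"x":-24,"y":-10.9,"z":-32.5,"ay":0.9},{"x":-27.5,"y":-10.9,"z":-37.5,"ay":1.05},{"x":-30.7,"y":-10.9,"z":-42.4,"ay":1.22},{"x":-35,"y":-10.9,"z":-44.5,"ay":1.37},{"x":-39,"y":-10.9,"z":-46,"ay":1.52}]}}

```text
invalid input
```

Run:
```python
from h import *
s=r.state();print(s['t'],s['ee_pos'],s['orientation'],s['qpos'])
go([.502,-.3275,.24],-76.2)
```

```text
0.15 [0.2738731  0.56160579 0.2308646 ] [-8.99928758e+01  4.89730928e-02  6.39978703e+01] [ 5.79483264e+01  2.81557572e+01  8.93424941e+01  2.16733355e-03
  6.25511999e+01 -6.05054074e+00]
x -69.91 y -0.86 z -59.48  a 0.001 2.447 -0.001
```

>>> {"op": "send_rows", "data": {"rows": [{"ax":0,"ay":0,"az":0,"x":0,"y":-5,"z":0,"claw":8.5},{"ax":0,"ay":0,"az":0,"x":0,"y":-10.9,"z":0,"claw":8.5},{"ax":0,"ay":0.15,"az":0,"x":-4,"y":-10.9,"z":-5.5,"claw":8.5},{"ax":0,"ay":0.3,"az":0,"x":-8,"y":-10.9,"z":-11,"claw":8.5},{"ax":0,"ay":0.45,"az":0,"x":-12,"y":-10.9,"z":-16,"claw":8.5},{"ax":0,"ay":0.6,"az":0,"x":-16,"y":-10.9,"z":-21.5,"claw":8.5},{"ax":0,"ay":0.75,"az":0,"x":-20,"y":-10.9,"z":-27,"claw":8.5},{"ax":0,"ay":0.9,"az":0,"x":-24,"y":-10.9,"z":-32.5,"claw":8.5},{"ax":0,"ay":1.05,"az":0,"x":-27.5,"y":-10.9,"z":-37.5,"claw":8.5},{"ax":0,"ay":1.22,"az":0,"x":-30.7,"y":-10.9,"z":-42.4,"claw":8.5},{"ax":0,"ay":1.37,"az":0,"x":-35,"y":-10.9,"z":-44.5,"claw":8.5},{"ax":0,"ay":1.52,"az":0,"x":-39,"y":-10.9,"z":-46,"claw":8.5}]}}

```text
t: 1.65
ee_pos: [0.5168, 0.0072, 0.3398]
orientation: [-90.0, 0.0, -23.4]
ft_force: [1.1, 0.2, -0.1]
opening: 0.0849
```

Run:
```python
from h import *
s=r.state();print(s['t'],s['ee_pos'],s['orientation'],s['qpos'])
go([.502,-.3275,.24],-76.2)
```

```text
1.65 [0.51680725 0.00716477 0.33977204] [-9.00136663e+01  3.60239998e-02 -2.34306278e+01] [-6.52966695e+00  1.35190844e+01  9.51309253e+01 -2.74684426e-03
  7.13884314e+01  1.69018341e+01]
x 11.96 y 9.98 z -31.29  a 0.001 0.921 -0.000
```

>>> {"op": "send_rows", "data": {"rows": [{"ax":0,"ay":0.16,"az":0,"x":2,"y":0,"z":-5.2,"claw":6},{"ax":0,"ay":0.32,"az":0,"x":4,"y":2,"z":-10.4,"claw":6},{"ax":0,"ay":0.48,"az":0,"x":6,"y":4,"z":-15.6,"claw":6},{"ax":0,"ay":0.64,"az":0,"x":8,"y":6,"z":-21,"claw":6},{"ax":0,"ay":0.8,"az":0,"x":10,"y":8,"z":-26,"claw":6},{"ax":0,"ay":0.92,"az":0,"x":12,"y":10,"z":-31.3,"claw":6},{"ax":0,"ay":0.92,"az":0,"x":12,"y":10,"z":-31.3,"claw":6},{"ax":0,"ay":0.92,"az":0,"x":12,"y":10,"z":-31.3,"claw":6}]}}

```text
t: 2.65
ee_pos: [0.5039, -0.3251, 0.2401]
orientation: [-90.0, 0.0, -75.8]
ft_force: [-0.1, 0.5, -0.1]
opening: 0.0598
```

Run:
```python
from h import *
s=r.state();print(s['t'],s['ee_pos'],s['orientation'],s['ft_force'],s['opening'])
im=cams.read_camera('wrist')[:,:,::-1];cv2.imwrite('pics/w1.png',im)
T=tool(s);c,sn=np.cos(np.radians(13.8)),np.sin(np.radians(13.8))
for x,z in [(-.055,.082),(0,.082),(.055,.082),(.057,.074),(.2,.074),(.255,.074)]:
    print(x,proj('wrist',[.4875+c*x,-.331+sn*x,z],s))
```

```text
2.65 [ 0.50394133 -0.32511353  0.2401143 ] [-9.00127192e+01  4.42951847e-02 -7.57846016e+01] [-0.09224309  0.50548212 -0.10029994] 0.05984492791054436
-0.055 [[321.62110278 244.08643801]]
0 [[322.13075708 194.71186504]]
0.055 [[322.64413159 140.38449223]]
0.057 [[322.59743815 137.56013661]]
0.2 [[323.66639324  -0.9352756 ]]
0.255 [[323.94110015 -46.56224469]]
```

View pics/w1.png

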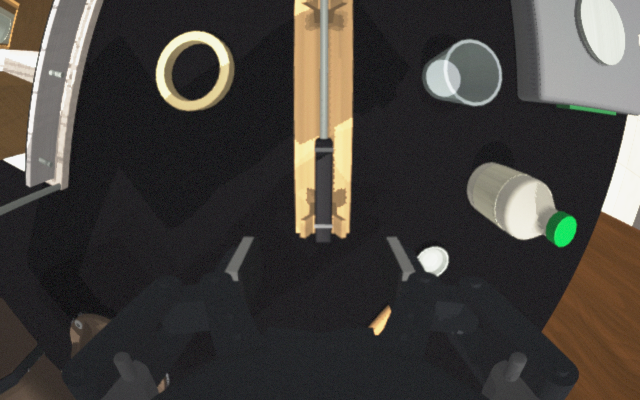

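>>> {"op": "send_rows", "data": {"rows": [{"ax":0,"ay":0,"az":0,"x":0.25,"y":5,"z":-0.2,"claw":6},{"ax":0,"ay":0,"az":0,"x":0.25,"y":10,"z":-0.2,"claw":6},{"ax":0,"ay":0,"az":0,"x":0.25,"y":15,"z":-0.2,"claw":6},{"ax":0,"ay":0,"az":0,"x":0.25,"y":18.8,"z":-0.2,"claw":6},{"ax":0,"ay":0,"az":0,"x":0.25,"y":18.8,"z":-0.2,"claw":6}]}}

```text
t: 3.32
ee_pos: [0.5024, -0.3266, 0.0509]
orientation: [-90.1, 0.2, -75.7]
ft_force: [0.8, -0.1, 0.1]
opening: 0.0601
```

Run:
```python
from h import *
s=r.state();print(s['t'],s['ee_pos'],s['orientation'],s['ft_force'],s['opening'])
im=cams.read_camera('wrist')[:,:,::-1];cv2.imwrite('pics/w2.png',im)
```

```text
3.325 [ 0.50242955 -0.32655091  0.05094726] [-90.12088239   0.17962285 -75.69203941] [ 0.76573629 -0.08336993  0.11008954] 0.0601287439047195
```

View pics/w2.png

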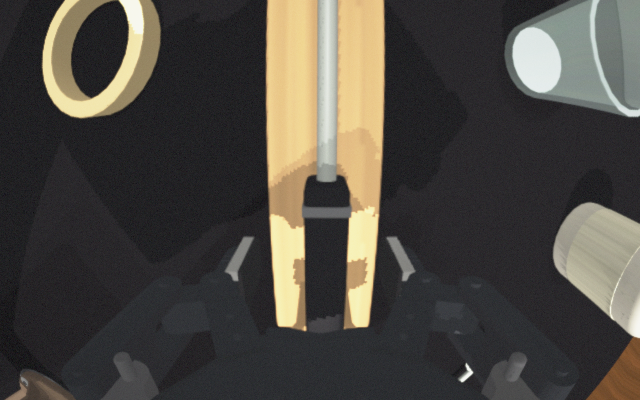

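>>> {"op": "send_rows", "data": {"rows": [{"ax":0,"ay":0,"az":0,"x":0.15,"y":0,"z":0,"claw":6},{"ax":0,"ay":0,"az":0,"x":0.15,"y":0,"z":0,"claw":4},{"ax":0,"ay":0,"az":0,"x":0.15,"y":0,"z":0,"claw":2.2},{"ax":0,"ay":0,"az":0,"x":0.15,"y":0,"z":0,"claw":1},{"ax":0,"ay":0,"az":0,"x":0.15,"y":0,"z":0,"claw":1},{"ax":0,"ay":0,"az":0,"x":0.15,"y":0,"z":0,"claw":1},{"ax":0,"ay":0,"az":0,"x":0.15,"y":0,"z":0,"claw":1}], "force": 100}}

```text
t: 4.25
ee_pos: [0.5033, -0.33, 0.0533]
orientation: [-90.0, -0.1, -75.8]
ft_force: [-1.4, 2.4, 7.7]
opening: 0.0164
```

Run:
```python
from h import *
s=r.state();print(s['t'],s['ee_pos'],s['orientation'],s['ft_force'],s['ft_torque'],s['opening'])
im=cams.read_camera('wrist')[:,:,::-1];cv2.imwrite('pics/w3.png',im)
```

```text
4.25 [ 0.50334772 -0.32995602  0.05328938] [-8.99566754e+01 -5.15949077e-02 -7.57970267e+01] [-1.42074584  2.40291583  7.69160089] [0.19078805 0.18266469 0.05319657] 0.016401433905719798
```

View pics/w3.png

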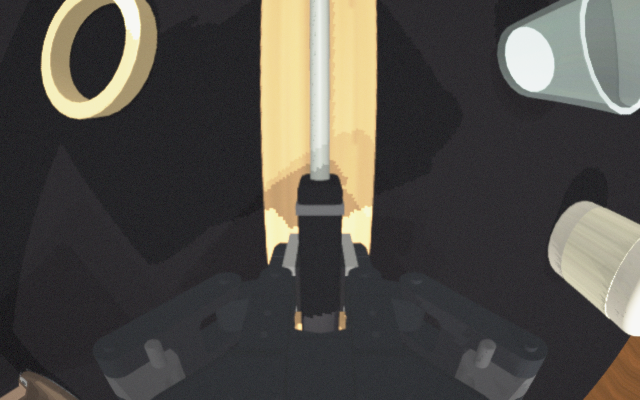

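>>> {"op": "send_rows", "data": {"rows": [{"ax":0,"ay":0,"az":0,"x":0,"y":-2,"z":0,"claw":1},{"ax":0,"ay":0,"az":0,"x":0,"y":-5,"z":0,"claw":1},{"ax":0,"ay":0,"az":0,"x":0,"y":-8,"z":0,"claw":1},{"ax":0,"ay":0,"az":0,"x":0,"y":-9,"z":0,"claw":1},{"ax":0,"ay":0,"az":0,"x":0,"y":-9,"z":0,"claw":1}]}}

```text
t: 4.92
ee_pos: [0.5031, -0.3297, 0.1423]
orientation: [-90.0, -0.0, -75.8]
ft_force: [-0.2, -0.2, -1.6]
opening: 0.0166
```

Run:
```python
from h import *
s=r.state();print(s['t'],s['ee_pos'],s['orientation'],s['ft_force'],s['ft_torque'],s['opening'])
im=cams.read_camera('wrist')[:,:,::-1];cv2.imwrite('pics/w4.png',im)
a=cams.read_camera('scene')[:,:,::-1];crop(a,200,120,420,280,3.5,'pics/s4.png',20)
```

```text
4.925 [ 0.50306566 -0.32972779  0.14228162] [-8.99802663e+01 -1.75108412e-02 -7.58031623e+01] [-0.16487107 -0.17673144 -1.6419717 ] [ 0.02252177  0.01877272 -0.01816391] 0.016591816210841135
```

View pics/w4.png

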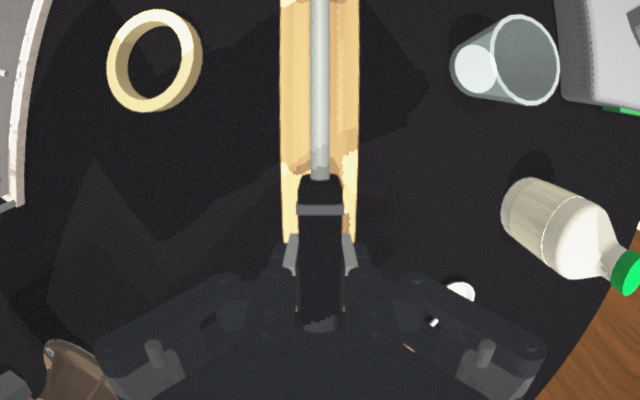

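View pics/s4.png

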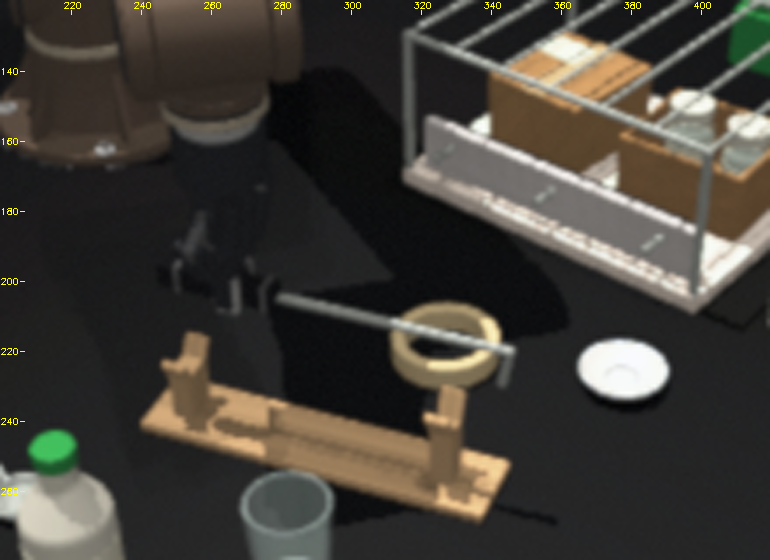

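Run:
```python
from h import *
go([.630,-.233,.130],-4.5)
```

```text
x -6.23 y 1.11 z 14.70  a -0.000 -1.244 -0.002
```

>>> {"op": "send_rows", "data": {"rows": [{"ax":0,"ay":-0.12,"az":0,"x":-0.6,"y":0,"z":1.5,"claw":1},{"ax":0,"ay":-0.24,"az":0,"x":-1.2,"y":0,"z":3,"claw":1},{"ax":0,"ay":-0.38,"az":0,"x":-1.9,"y":0,"z":4.5,"claw":1},{"ax":0,"ay":-0.52,"az":0,"x":-2.6,"y":0,"z":6,"claw":1},{"ax":0,"ay":-0.66,"az":0,"x":-3.3,"y":0,"z":7.8,"claw":1},{"ax":0,"ay":-0.8,"az":0,"x":-4,"y":0,"z":9.5,"claw":1},{"ax":0,"ay":-0.94,"az":0,"x":-4.7,"y":0.5,"z":11,"claw":1},{"ax":0,"ay":-1.08,"az":0,"x":-5.4,"y":1,"z":12.8,"claw":1},{"ax":0,"ay":-1.18,"az":0,"x":-5.9,"y":1.1,"z":14,"claw":1},{"ax":0,"ay":-1.244,"az":0,"x":-6.2,"y":1.1,"z":14.7,"claw":1},{"ax":0,"ay":-1.244,"az":0,"x":-6.2,"y":1.1,"z":14.7,"claw":1}]}}

```text
t: 6.4
ee_pos: [0.6303, -0.2331, 0.1298]
orientation: [-90.0, 0.1, -4.5]
ft_force: [-0.4, -0.4, -1.6]
opening: 0.0164
```

Run:
```python
from h import *
s=r.state();print(s['t'],s['ee_pos'],s['orientation'],s['ft_force'],s['qpos'])
im=cams.read_camera('wrist')[:,:,::-1];cv2.imwrite('pics/w5.png',im)
a=cams.read_camera('scene')[:,:,::-1];crop(a,240,90,460,250,3.5,'pics/s5.png',20)
b=cams.read_camera('top')[:,:,::-1];crop(b,110,85,400,265,2.7,'pics/t5.png',20);cv2.imwrite('pics/t5f.png',b);cv2.imwrite('pics/s5f.png',a)
```

```text
6.4 [ 0.63029714 -0.2330802   0.12978664] [-89.95350064   0.10444556  -4.51396242] [-0.37488355 -0.43098704 -1.58605642] [-2.59237471e+01  3.79090305e+01  8.77641209e+01  6.34806349e-03
  5.44410609e+01 -2.14134391e+01]
```

View pics/w5.png

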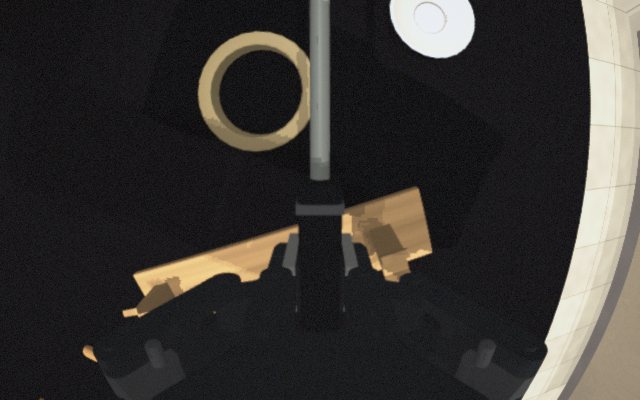

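View pics/s5.png

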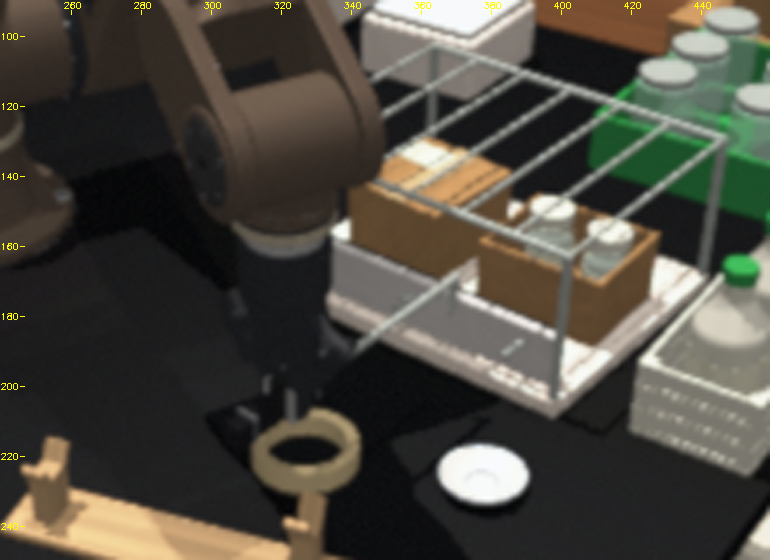

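View pics/t5.png

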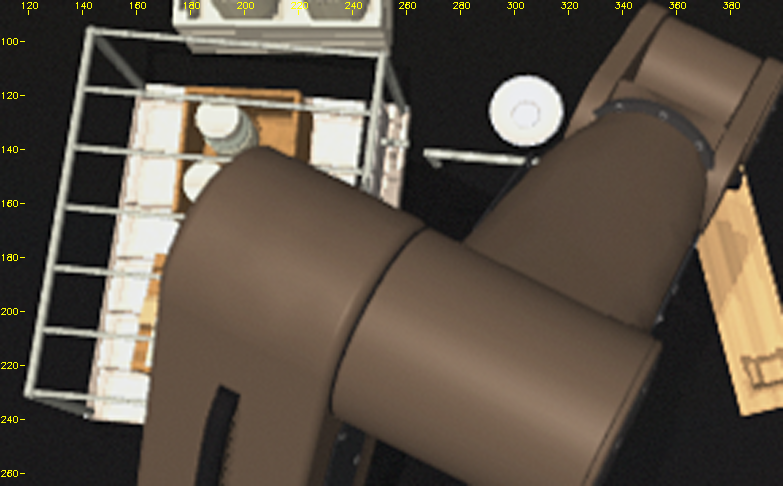

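Run:
```python
from h import *
np.set_printoptions(precision=4,suppress=True)
b=cv2.imread('pics/t5f.png');a=cv2.imread('pics/s5f.png')
crop(b,255,125,325,165,11,'pics/t5z.png');crop(a,335,150,400,195,12,'pics/s5z.png')
u=np.array([.078,.997]);o=np.array([.6303,-.2331])
print('bend',proj('top',[*(o+.2395*u),.1465]),proj('scene',[*(o+.2395*u),.1465]),'toe',proj('scene',[*(o+.2335*u),.1135]))
```

```text
bend [[268.6196 140.6551]] [[369.2889 169.6427]] toe [[367.7206 178.9754]]
```

View pics/t5z.png

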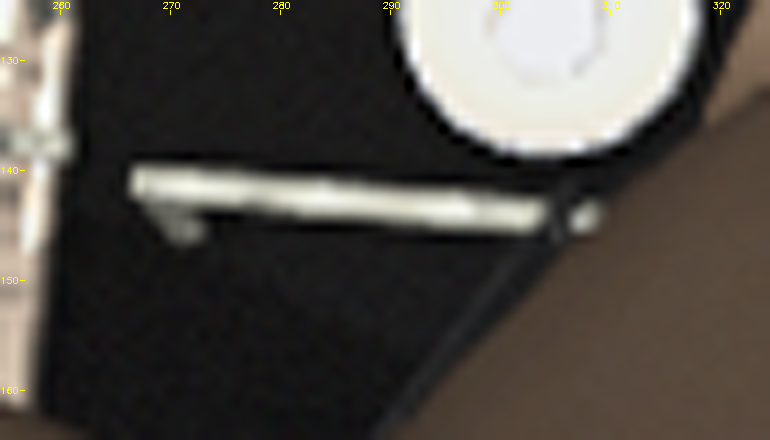

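View pics/s5z.png

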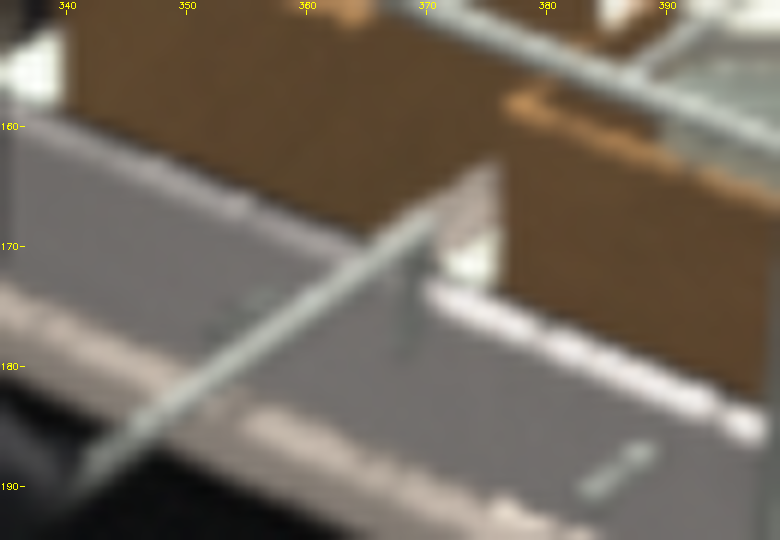

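>>> {"op": "send_rows", "data": {"rows": [{"ax":0,"ay":0,"az":0,"x":0,"y":0,"z":2,"claw":1},{"ax":0,"ay":0,"az":0,"x":0,"y":0,"z":5,"claw":1},{"ax":0,"ay":0,"az":0,"x":0,"y":0,"z":8,"claw":1},{"ax":0,"ay":0,"az":0,"x":0,"y":0,"z":11,"claw":1},{"ax":0,"ay":0,"az":0,"x":0,"y":0,"z":14,"claw":1},{"ax":0,"ay":0,"az":0,"x":0,"y":0,"z":16,"claw":1},{"ax":0,"ay":0,"az":0,"x":0,"y":0,"z":16.7,"claw":1},{"ax":0,"ay":0,"az":0,"x":0,"y":0,"z":16.7,"claw":1},{"ax":0,"ay":0,"az":0,"x":0,"y":0,"z":16.7,"claw":1}]}}

```text
t: 7.68
ee_pos: [0.6436, -0.068, 0.1313]
orientation: [-90.0, -0.0, -4.6]
ft_force: [0.9, -0.7, -1.2]
opening: 0.0165
```

Run:
```python
from h import *
np.set_printoptions(precision=4,suppress=True)
s=r.state();print(s['t'],s['ee_pos'],s['orientation'],s['ft_force'])
a=cams.read_camera('scene')[:,:,::-1];crop(a,335,120,455,210,6,'pics/s6.png');cv2.imwrite('pics/s6f.png',a)
im=cams.read_camera('wrist')[:,:,::-1];cv2.imwrite('pics/w6.png',im)
u=np.array([.078,.997]);o=s['ee_pos'][:2];z=s['ee_pos'][2]+.0167
for d,zz in [(.0,z),(.2395,z),(.2335,z-.033)]: print(proj('scene',[*(o+d*u),zz]),[*(o+d*u),zz])
print(onz('scene',[(377,158),(411.5,170.5)],.093))
```

```text
7.675 [ 0.6436 -0.068   0.1313] [-90.0021  -0.007   -4.5774] [ 0.8826 -0.6584 -1.1966]
[[355.601  179.1869]] [np.float64(0.6435899428082381), np.float64(-0.06796191544216033), np.float64(0.14798439186252932)]
[[397.555  149.1156]] [np.float64(0.6622709428082381), np.float64(0.17081958455783963), np.float64(0.14798439186252932)]
[[395.8095 158.0709]] [np.float64(0.6618029428082381), np.float64(0.1648375845578397), np.float64(0.11498439186252932)]
[[0.5908 0.1606 0.093 ]
 [0.7288 0.156  0.093 ]]
```

View pics/s6.png

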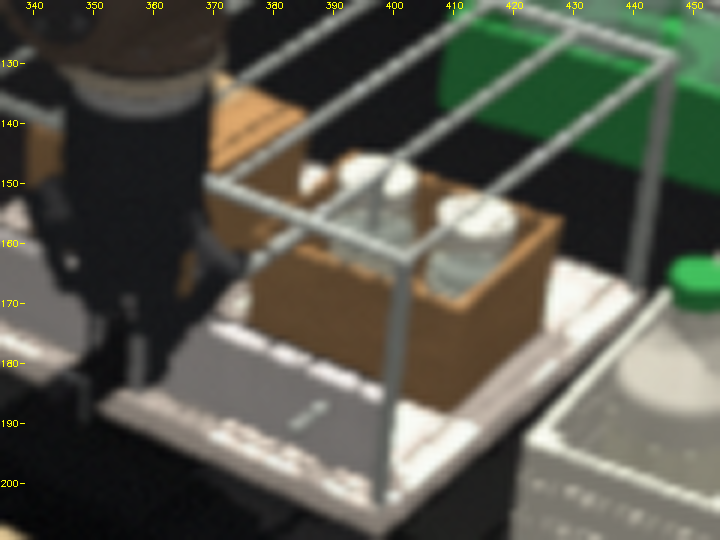

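View pics/w6.png

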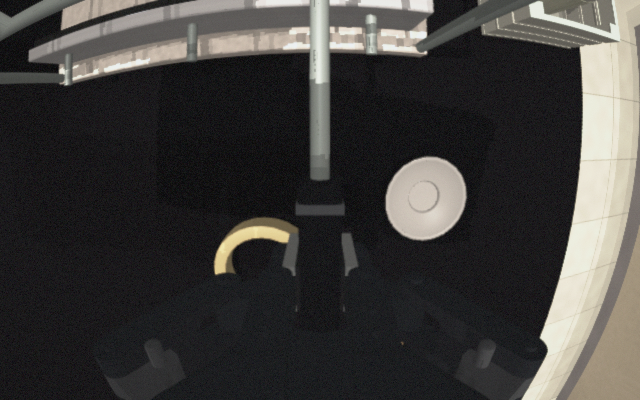

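Run:
```python
from h import *
np.set_printoptions(precision=4,suppress=True)
t=cv2.imread('pics/top0.png');s=cv2.imread('pics/scene0.png')
crop(t,170,112,232,178,9,'pics/t_c.png');crop(s,370,140,435,195,11,'pics/s_c.png')
```

```text
(no output)
```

View pics/t_c.png

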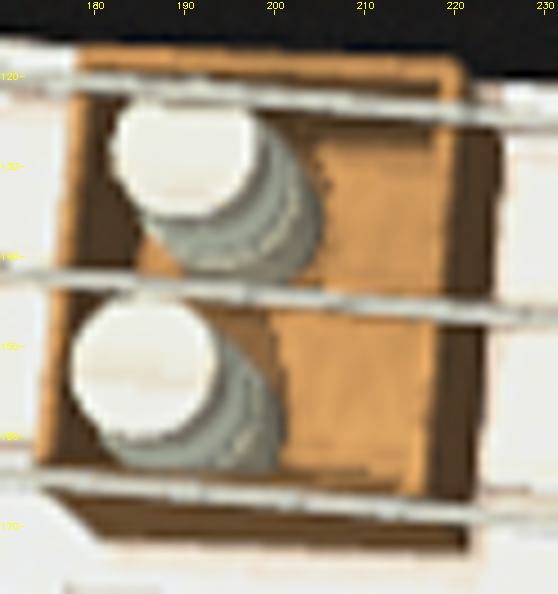

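View pics/s_c.png

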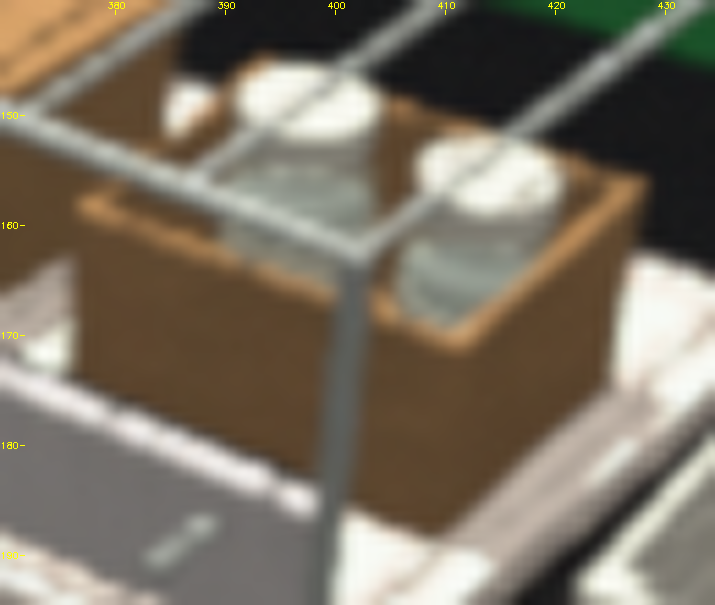

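Run:
```python
from h import *
np.set_printoptions(precision=4,suppress=True)
print(onz('top',[(221,118.5),(217.3,166),(219.5,141)],.093),onz('top',[(225.3,124),(221.5,172.5)],.018))
print(onz('scene',[(376.5,158.8),(411.5,171.8),(394,165.3)],.093),onz('scene',[(409.5,189)],.018))
# jars: top centres z=.018+.005+.082
print(onz('top',[(189.9,127.5),(185.5,152)],.105),onz('scene',[(397.5,149),(414,156)],.105))
```

```text
[[0.7295 0.1475 0.093 ]
 [0.592  0.1506 0.093 ]
 [0.6637 0.1483 0.093 ]] [[0.74   0.1504 0.018 ]
 [0.5924 0.1541 0.018 ]]
[[0.5921 0.1548 0.093 ]
 [0.7325 0.1487 0.093 ]
 [0.6639 0.1517 0.093 ]] [[0.7306 0.1537 0.018 ]]
[[0.6981 0.2297 0.105 ]
 [0.6276 0.2373 0.105 ]] [[0.6294 0.2392 0.105 ]
 [0.7004 0.2286 0.105 ]]
```

>>> {"op": "send_rows", "data": {"rows": [{"ax":0,"ay":0,"az":0,"x":0,"y":0,"z":0.8,"claw":1},{"ax":0,"ay":0,"az":0,"x":0,"y":0.5,"z":0.8,"claw":1},{"ax":0,"ay":0,"az":0,"x":0,"y":1,"z":0.8,"claw":1},{"ax":0,"ay":0,"az":0,"x":0,"y":1.5,"z":0.8,"claw":1},{"ax":0,"ay":0,"az":0,"x":0,"y":1.8,"z":0.8,"claw":1},{"ax":0,"ay":0,"az":0,"x":0,"y":2.1,"z":0.8,"claw":1},{"ax":0,"ay":0,"az":0,"x":0,"y":2.1,"z":0.8,"claw":1}]}}

```text
t: 8.65
ee_pos: [0.6442, -0.0592, 0.1101]
orientation: [-90.0, 0.0, -4.5]
ft_force: [-0.2, -0.7, -1.2]
opening: 0.0165
```

Run:
```python
from h import *
np.set_printoptions(precision=4,suppress=True)
s=r.state();print(s['t'],s['ee_pos'],s['orientation'],s['ft_force'])
a=cams.read_camera('scene')[:,:,::-1];crop(a,370,130,435,190,11,'pics/s7.png')
u=np.array([.078,.997]);o=s['ee_pos'][:2];z=s['ee_pos'][2]+.0167
for d,zz in [(.2395,z),(.2335,z-.033)]: print(proj('scene',[*(o+d*u),zz]),[*(o+d*u),zz])
```

```text
8.65 [ 0.6442 -0.0592  0.1101] [-89.9942   0.0164  -4.5269] [-0.1769 -0.6729 -1.2207]
[[398.4081 153.4232]] [np.float64(0.6628680734493968), np.float64(0.17961799610845194), np.float64(0.1267817258993289)]
[[396.6735 162.2395]] [np.float64(0.6624000734493969), np.float64(0.17363599610845198), np.float64(0.0937817258993289)]
```

View pics/s7.png

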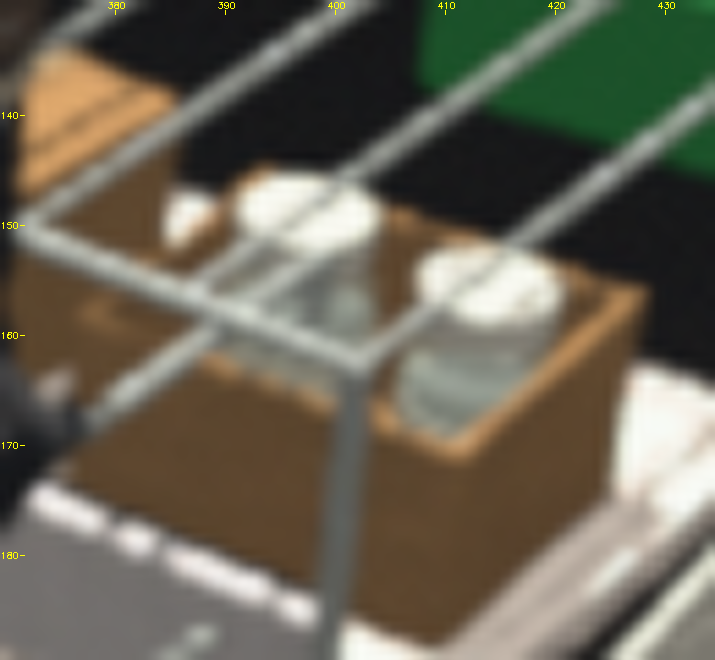

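>>> {"op": "send_rows", "data": {"rows": [{"ax":0,"ay":0,"az":0,"x":0,"y":0.5,"z":0,"claw":1},{"ax":0,"ay":0,"az":0,"x":0,"y":1,"z":0,"claw":1},{"ax":0,"ay":0,"az":0,"x":0,"y":1.5,"z":0,"claw":1},{"ax":0,"ay":0,"az":0,"x":0,"y":2,"z":0,"claw":1},{"ax":0,"ay":0,"az":0,"x":0,"y":2.2,"z":0,"claw":1},{"ax":0,"ay":0,"az":0,"x":0,"y":2.2,"z":0,"claw":1}]}}

```text
t: 9.45
ee_pos: [0.6442, -0.0591, 0.0881]
orientation: [-90.0, 0.0, -4.5]
ft_force: [0.2, 0.2, -2.3]
opening: 0.0161
```

Run:
```python
from h import *
np.set_printoptions(precision=4,suppress=True)
s=r.state();print(s['t'],s['ee_pos'],s['orientation'],s['ft_force'],s['ft_torque'])
a=cams.read_camera('scene')[:,:,::-1];crop(a,370,130,435,190,11,'pics/s8.png')
```

```text
9.45 [ 0.6442 -0.0591  0.0881] [-89.9939   0.0115  -4.5255] [ 0.1763  0.1802 -2.3243] [-0.0513  0.0181  0.0185]
```

View pics/s8.png

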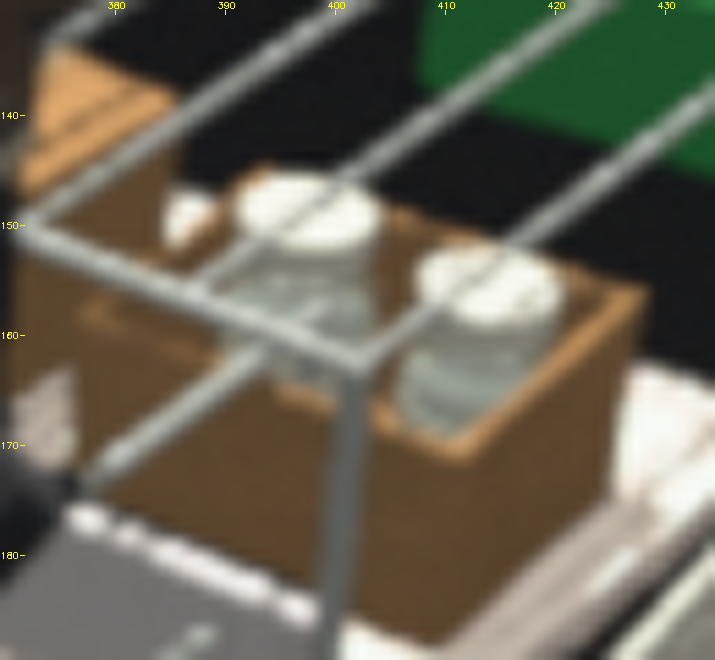

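>>> {"op": "send_rows", "data": {"rows": [{"ax":0,"ay":0,"az":0,"x":0,"y":0,"z":-0.3,"claw":1},{"ax":0,"ay":0,"az":0,"x":0,"y":0,"z":-0.6,"claw":1},{"ax":0,"ay":0,"az":0,"x":0,"y":0,"z":-0.9,"claw":1},{"ax":0,"ay":0,"az":0,"x":0,"y":0,"z":-1.1,"claw":1},{"ax":0,"ay":0,"az":0,"x":0,"y":0,"z":-1.3,"claw":1},{"ax":0,"ay":0,"az":0,"x":0,"y":0,"z":-1.5,"claw":1},{"ax":0,"ay":0,"az":0,"x":0,"y":0,"z":-1.7,"claw":1},{"ax":0,"ay":0,"az":0,"x":0,"y":0,"z":-1.9,"claw":1},{"ax":0,"ay":0,"az":0,"x":0,"y":0,"z":-2.1,"claw":1}]}}

```text
t: 10.62
ee_pos: [0.6425, -0.0799, 0.0882]
orientation: [-90.0, 0.0, -4.5]
ft_force: [-0.4, 3.0, -3.3]
opening: 0.0163
```

Run:
```python
from h import *
np.set_printoptions(precision=4,suppress=True)
s=r.state();print(s['t'],s['ee_pos'],s['orientation'],s['ft_force'],s['ft_torque'])
a=cams.read_camera('scene')[:,:,::-1];crop(a,370,130,435,190,11,'pics/s9.png')
s=r.state();print(s['t'],s['ee_pos'],s['orientation'],s['ft_force'],s['ft_torque'])
```

```text
10.625 [ 0.6425 -0.0799  0.0882] [-89.9809   0.008   -4.5201] [-0.3909  3.0339 -3.2996] [ 0.3383 -0.006   0.0397]
10.675 [ 0.6425 -0.0802  0.0882] [-89.9894   0.0083  -4.5243] [-0.0877  1.8578 -2.9113] [ 0.3267 -0.0382  0.0983]
```

View pics/s9.png

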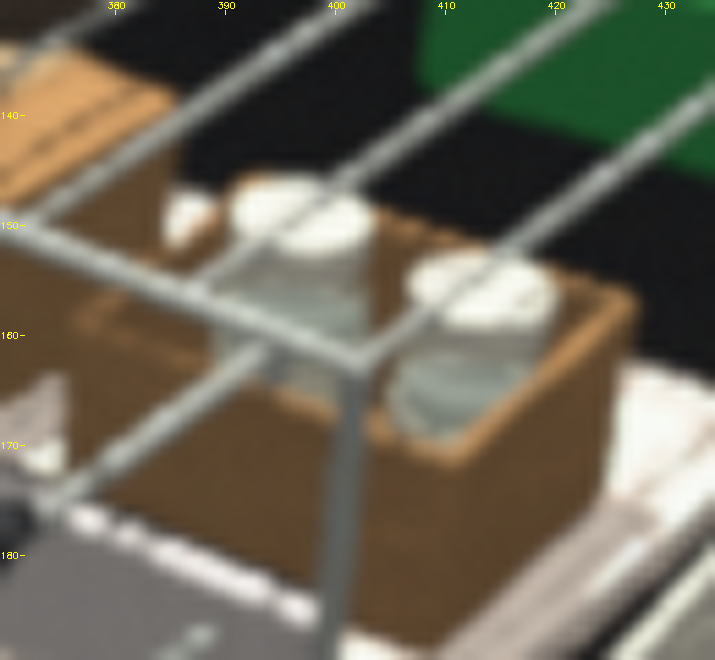

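>>> {"op": "send_rows", "data": {"rows": [{"ax":0,"ay":0,"az":0,"x":0,"y":0,"z":-0.2,"claw":1},{"ax":0,"ay":0,"az":0,"x":0,"y":0,"z":-0.4,"claw":1},{"ax":0,"ay":0,"az":0,"x":0,"y":0,"z":-0.6,"claw":1},{"ax":0,"ay":0,"az":0,"x":0,"y":0,"z":-0.8,"claw":1},{"ax":0,"ay":0,"az":0,"x":0,"y":0,"z":-1.0,"claw":1},{"ax":0,"ay":0,"az":0,"x":0,"y":0,"z":-1.2,"claw":1}]}}

```text
t: 11.42
ee_pos: [0.6416, -0.0922, 0.0883]
orientation: [-90.0, -0.0, -4.5]
ft_force: [-0.5, 2.5, -2.4]
opening: 0.0161
```

Run:
```python
from h import *
np.set_printoptions(precision=4,suppress=True)
s=r.state();print(s['t'],s['ee_pos'],s['orientation'],s['ft_force'],s['ft_torque'])
a=cams.read_camera('scene')[:,:,::-1];crop(a,370,130,435,190,11,'pics/s10.png')
s=r.state();print(s['t'],s['ee_pos'],s['orientation'],s['ft_force'],s['ft_torque'])
```

```text
11.425 [ 0.6416 -0.0922  0.0883] [-89.9961  -0.0017  -4.5272] [-0.5074  2.4986 -2.411 ] [ 0.3422 -0.0619  0.001 ]
11.475 [ 0.6416 -0.0924  0.0883] [-89.9987   0.0015  -4.5349] [-0.0127  1.8604 -1.7153] [0.2998 0.0111 0.0386]
```

View pics/s10.png

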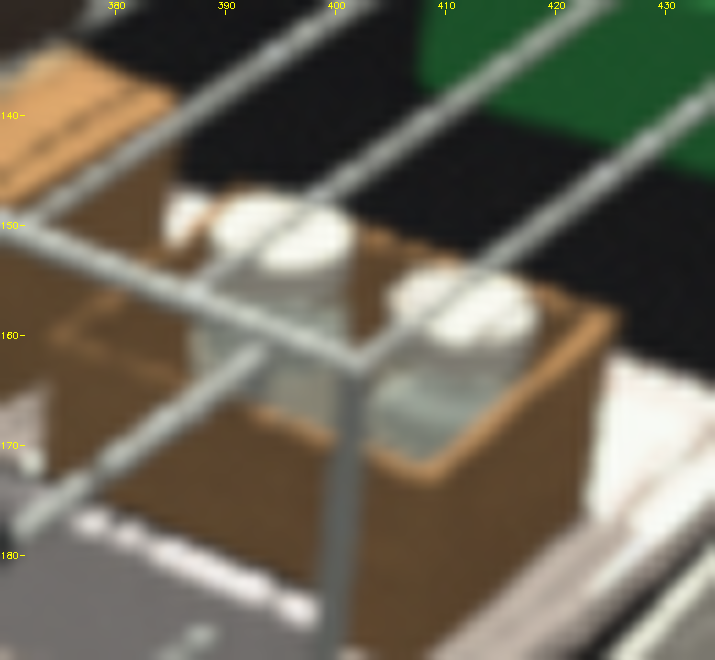

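>>> {"op": "send_rows", "data": {"rows": [{"ax":0,"ay":0,"az":0,"x":0,"y":0,"z":-0.2,"claw":1},{"ax":0,"ay":0,"az":0,"x":0,"y":0,"z":-0.4,"claw":1},{"ax":0,"ay":0,"az":0,"x":0,"y":0,"z":-0.6,"claw":1},{"ax":0,"ay":0,"az":0,"x":0,"y":0,"z":-0.7,"claw":1},{"ax":0,"ay":0,"az":0,"x":0,"y":0,"z":-0.8,"claw":1}]}}

```text
t: 12.1
ee_pos: [0.641, -0.1001, 0.0883]
orientation: [-90.0, -0.0, -4.5]
ft_force: [-0.2, 2.8, -2.0]
opening: 0.0162
```

>>> {"op": "send_rows", "data": {"rows": [{"ax":0,"ay":0,"az":0,"x":0,"y":0,"z":-0.1,"claw":1},{"ax":0,"ay":0,"az":0,"x":0,"y":0,"z":-0.2,"claw":1},{"ax":0,"ay":0,"az":0,"x":0,"y":0,"z":-0.3,"claw":1}]}}

```text
t: 12.48
ee_pos: [0.6408, -0.1031, 0.0883]
orientation: [-90.0, -0.0, -4.5]
ft_force: [1.5, 2.6, -1.7]
opening: 0.0164
```

Run:
```python
from h import *
np.set_printoptions(precision=4,suppress=True)
s=r.state();print(s['t'],s['ee_pos'],s['orientation'],s['ft_force'],s['ft_torque'])
a=cams.read_camera('scene')[:,:,::-1];crop(a,360,130,435,200,9,'pics/s11.png');cv2.imwrite('pics/s11f.png',a)
s=r.state();print(s['t'],s['ee_pos'],s['orientation'],s['ft_force'],s['ft_torque'])
```

```text
12.475 [ 0.6408 -0.1031  0.0883] [-89.9968  -0.0044  -4.5248] [ 1.4566  2.62   -1.6822] [ 0.3559  0.0017 -0.0077]
12.525 [ 0.6408 -0.1032  0.0883] [-89.9979  -0.0049  -4.5275] [ 0.2078  1.7329 -1.4011] [ 0.3389  0.0024 -0.0071]
```

View pics/s11.png

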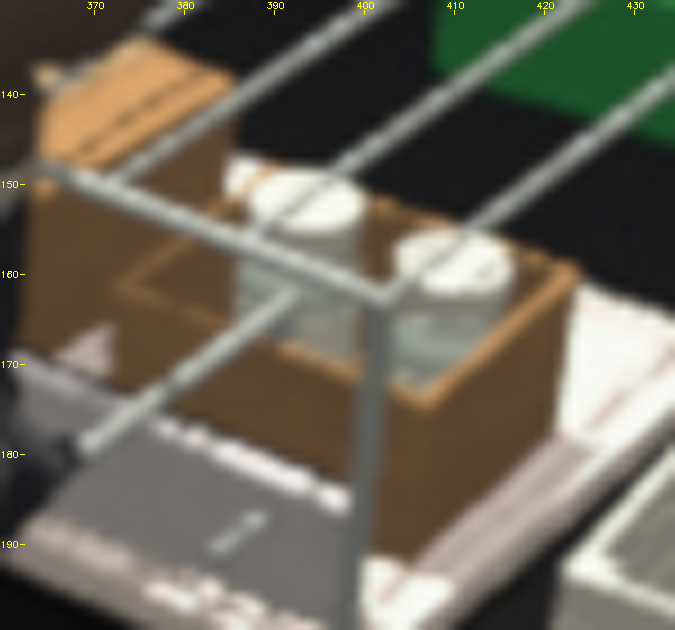

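>>> {"op": "send_rows", "data": {"rows": [{"ax":0,"ay":0,"az":0,"x":0,"y":0,"z":-0.1,"claw":1},{"ax":0,"ay":0,"az":0,"x":0,"y":0,"z":-0.2,"claw":1},{"ax":0,"ay":0,"az":0,"x":0,"y":0,"z":-0.3,"claw":1},{"ax":0,"ay":0,"az":0,"x":0,"y":0,"z":-0.4,"claw":1}]}}

```text
t: 13.02
ee_pos: [0.6405, -0.1071, 0.0883]
orientation: [-90.0, -0.0, -4.5]
ft_force: [1.5, 2.0, -2.9]
opening: 0.0165
```

>>> {"op": "send_rows", "data": {"rows": [{"ax":0,"ay":0,"az":0,"x":0,"y":0,"z":-0.1,"claw":1},{"ax":0,"ay":0,"az":0,"x":0,"y":0,"z":-0.2,"claw":1},{"ax":0,"ay":0,"az":0,"x":0,"y":0,"z":-0.3,"claw":1},{"ax":0,"ay":0,"az":0,"x":0,"y":0,"z":-0.4,"claw":1}]}}

```text
t: 13.52
ee_pos: [0.6402, -0.1111, 0.0883]
orientation: [-90.0, -0.0, -4.5]
ft_force: [-0.1, 2.7, -1.1]
opening: 0.0166
```

Run:
```python
from h import *
np.set_printoptions(precision=4,suppress=True)
s=r.state();print(s['t'],s['ee_pos'],s['orientation'],s['ft_force'],s['ft_torque'])
a=cams.read_camera('scene')[:,:,::-1];crop(a,360,130,435,200,9,'pics/s12.png');cv2.imwrite('pics/s12f.png',a)
s=r.state();print(s['t'],s['ee_pos'],s['orientation'],s['ft_force'],s['ft_torque'])
```

```text
13.525 [ 0.6402 -0.1111  0.0883] [-89.9958  -0.004   -4.526 ] [-0.0786  2.6639 -1.1126] [ 0.382  -0.0333 -0.0362]
13.575 [ 0.6401 -0.1112  0.0883] [-89.9981  -0.0044  -4.5327] [ 0.36    2.4616 -1.1112] [ 0.3467 -0.0179 -0.0189]
```

View pics/s12.png

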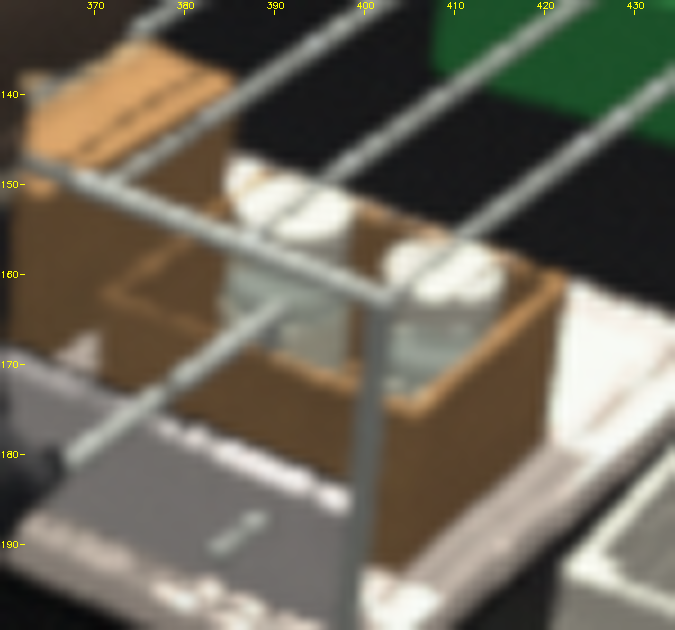

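Run:
```python
from h import *
np.set_printoptions(precision=4,suppress=True)
t=cv2.imread('pics/top0.png')
crop(t,215,110,270,160,12,'pics/t_stop.png')
print(onz('scene',[(371.5,163),(405.5,175.5)],.093))
```

```text
[[0.592  0.1204 0.093 ]
 [0.7265 0.1167 0.093 ]]
```

View pics/t_stop.png

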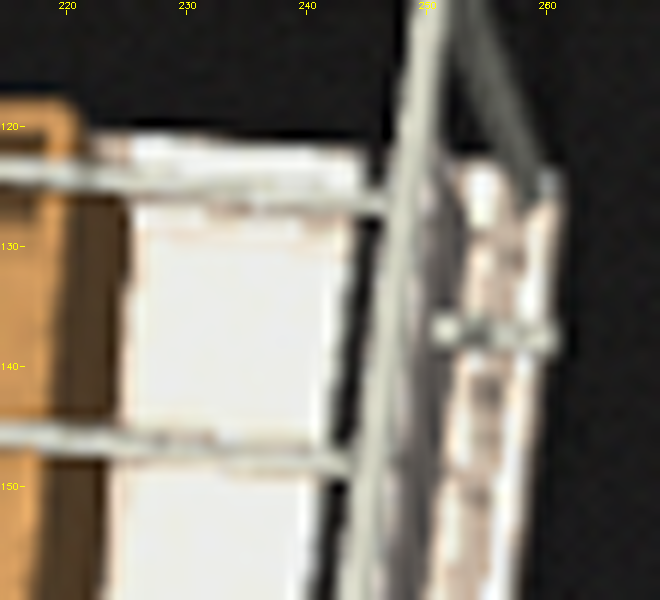

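Run:
```python
from h import *
np.set_printoptions(precision=4,suppress=True)
print(onz('top',[(244.3,125),(242.7,138),(241.3,150)],.074))
```

```text
[[0.7177 0.0846 0.074 ]
 [0.6792 0.0875 0.074 ]
 [0.644  0.0899 0.074 ]]
```

>>> {"op": "send_rows", "data": {"rows": [{"ax":0,"ay":0,"az":0,"x":0,"y":0,"z":-0.2,"claw":1},{"ax":0,"ay":0,"az":0,"x":0,"y":0,"z":-0.4,"claw":1},{"ax":0,"ay":0,"az":0,"x":0,"y":0,"z":-0.6,"claw":1},{"ax":0,"ay":0,"az":0,"x":0,"y":0,"z":-0.8,"claw":1},{"ax":0,"ay":0,"az":0,"x":0,"y":0,"z":-1.0,"claw":1},{"ax":0,"ay":0,"az":0,"x":0,"y":0,"z":-1.2,"claw":1},{"ax":0,"ay":0,"az":0,"x":0,"y":0,"z":-1.3,"claw":1},{"ax":0,"ay":0,"az":0,"x":0,"y":0,"z":-1.4,"claw":1}]}}

```text
t: 14.58
ee_pos: [0.639, -0.125, 0.0883]
orientation: [-90.0, -0.0, -4.5]
ft_force: [0.3, 2.5, -1.4]
opening: 0.0167
```

Run:
```python
from h import *
np.set_printoptions(precision=4,suppress=True)
s=r.state();print(s['t'],s['ee_pos'],s['orientation'],s['ft_force'],s['ft_torque'])
a=cams.read_camera('scene')[:,:,::-1];crop(a,355,130,435,205,8,'pics/s13.png');cv2.imwrite('pics/s13f.png',a)
a=cams.read_camera('top')[:,:,::-1];crop(a,160,90,300,190,5.5,'pics/t13.png')
s=r.state();print(s['t'],s['ee_pos'],s['orientation'],s['ft_force'],s['ft_torque'])
```

```text
14.575 [ 0.639  -0.125   0.0883] [-89.9953  -0.0013  -4.5267] [ 0.3163  2.4801 -1.4041] [ 0.4203 -0.0533  0.0176]
14.675 [ 0.639  -0.1251  0.0883] [-90.      -0.0038  -4.528 ] [-0.0473  1.5532 -1.5302] [ 0.2548 -0.0143  0.071 ]
```

View pics/s13.png

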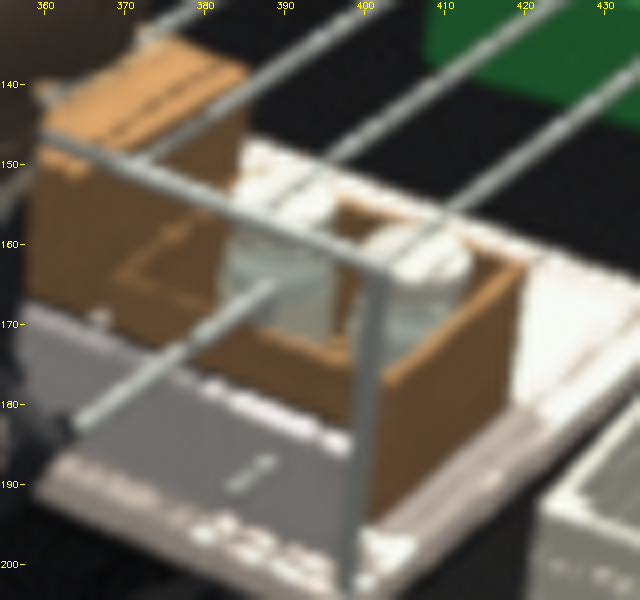

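View pics/t13.png

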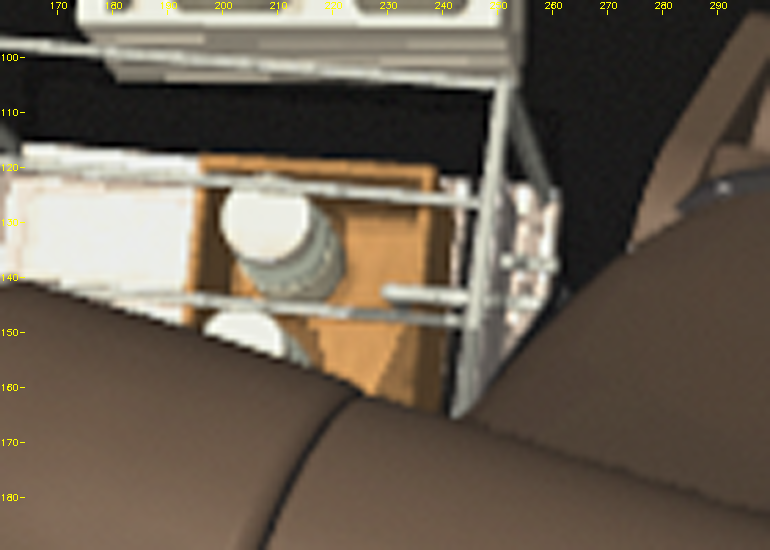

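>>> {"op": "send_rows", "data": {"rows": [{"ax":0,"ay":0,"az":0,"x":0,"y":0,"z":-0.15,"claw":1},{"ax":0,"ay":0,"az":0,"x":0,"y":0,"z":-0.3,"claw":1},{"ax":0,"ay":0,"az":0,"x":0,"y":0,"z":-0.4,"claw":1},{"ax":0,"ay":0,"az":0,"x":0,"y":0,"z":-0.5,"claw":1}]}}

```text
t: 15.18
ee_pos: [0.6386, -0.13, 0.0883]
orientation: [-90.0, -0.0, -4.5]
ft_force: [-0.6, 2.7, -1.5]
opening: 0.0167
```

>>> {"op": "send_rows", "data": {"rows": [{"ax":0,"ay":0,"az":0,"x":0,"y":0,"z":-0.1,"claw":1},{"ax":0,"ay":0,"az":0,"x":0,"y":0,"z":-0.2,"claw":1}]}}

```text
t: 15.42
ee_pos: [0.6385, -0.132, 0.0883]
orientation: [-90.0, -0.0, -4.5]
ft_force: [0.7, 1.9, -1.5]
opening: 0.0164
```

Run:
```python
from h import *
np.set_printoptions(precision=4,suppress=True)
s=r.state();print(s['t'],s['ee_pos'],s['orientation'],s['ft_force'],s['ft_torque'])
```

```text
15.425 [ 0.6385 -0.132   0.0883] [-89.9942  -0.0024  -4.5269] [ 0.7121  1.868  -1.4909] [ 0.4077  0.0241 -0.0085]
```

>>> {"op": "send_rows", "data": {"rows": [{"ax":0,"ay":0,"az":0,"x":0,"y":0,"z":-0.1,"claw":1},{"ax":0,"ay":0,"az":0,"x":0,"y":0,"z":-0.2,"claw":1}]}}

```text
t: 15.68
ee_pos: [0.6383, -0.134, 0.0883]
orientation: [-90.0, 0.0, -4.5]
ft_force: [0.8, 2.7, -2.0]
opening: 0.0169
```

Run:
```python
from h import *
np.set_printoptions(precision=4,suppress=True)
s=r.state();print(s['t'],s['ee_pos'],s['ft_force'],s['ft_torque'])
a=cams.read_camera('top')[:,:,::-1];crop(a,190,100,270,165,9,'pics/t14.png')
```

```text
15.675 [ 0.6383 -0.134   0.0883] [ 0.8276  2.7499 -1.989 ] [ 0.3929 -0.0553 -0.0196]
```

View pics/t14.png

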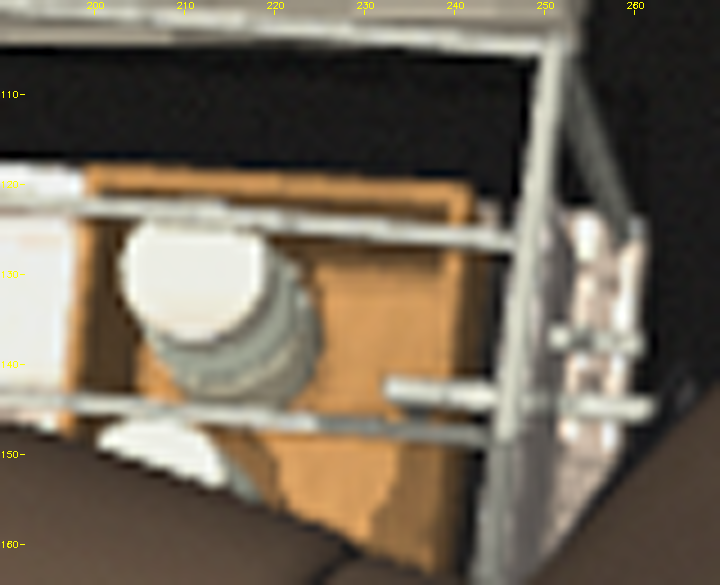

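>>> {"op": "send_rows", "data": {"rows": [{"ax":0,"ay":0,"az":0,"x":0,"y":0,"z":-0.1,"claw":1},{"ax":0,"ay":0,"az":0,"x":0,"y":0,"z":-0.2,"claw":1}]}}

```text
t: 15.98
ee_pos: [0.6381, -0.1358, 0.0883]
orientation: [-90.0, 0.0, -4.5]
ft_force: [0.5, 3.7, -2.1]
opening: 0.0166
```

Run:
```python
from h import *
np.set_printoptions(precision=4,suppress=True)
s=r.state();print(s['t'],s['ee_pos'],s['ft_force'],s['ft_torque'])
```

```text
15.975 [ 0.6381 -0.1358  0.0883] [ 0.5076  3.7385 -2.0595] [ 0.6187 -0.0179  0.0375]
```

>>> {"op": "send_rows", "data": {"rows": [{"ax":0,"ay":0,"az":0,"x":0,"y":0,"z":-0.1,"claw":1}]}}

```text
t: 16.1
ee_pos: [0.638, -0.1368, 0.0882]
orientation: [-90.0, 0.0, -4.5]
ft_force: [-0.2, 4.5, -1.3]
opening: 0.0166
```

Run:
```python
from h import *
np.set_printoptions(precision=4,suppress=True)
s=r.state();print(s['t'],s['ee_pos'],s['ft_force'],s['ft_torque'])
```

```text
16.1 [ 0.638  -0.1368  0.0882] [-0.2363  4.4798 -1.2795] [ 0.5592  0.0445 -0.0012]
```

>>> {"op": "send_rows", "data": {"rows": [{"ax":0,"ay":0,"az":0,"x":0,"y":0,"z":-0.1,"claw":1}]}}

```text
t: 16.23
ee_pos: [0.6379, -0.1372, 0.0881]
orientation: [-89.9, 0.0, -4.5]
ft_force: [0.9, 11.6, -3.3]
opening: 0.0162
```

Run:
```python
from h import *
np.set_printoptions(precision=4,suppress=True)
s=r.state();print(s['t'],s['ee_pos'],s['ft_force'],s['ft_torque'])
```

```text
16.225 [ 0.6379 -0.1372  0.0881] [ 0.8583 11.602  -3.2871] [ 1.6826 -0.1523 -0.062 ]
```

Run:
```python
from h import *
np.set_printoptions(precision=4,suppress=True)
a=cams.read_camera('top')[:,:,::-1];crop(a,190,100,270,165,9,'pics/t15.png')
s=r.state();print(s['t'],s['ee_pos'],s['ft_force'],s['ft_torque'])
```

```text
16.275 [ 0.6378 -0.1372  0.0881] [ 0.7813  8.7991 -2.4545] [ 1.2474 -0.1434 -0.075 ]
```

>>> {"op": "send_rows", "data": {"rows": [{"ax":0,"ay":0,"az":0,"x":0,"y":0,"z":-0.02,"claw":1},{"ax":0,"ay":0,"az":0,"x":0,"y":0,"z":-0.02,"claw":1}]}}

```text
t: 16.52
ee_pos: [0.6379, -0.1372, 0.088]
orientation: [-89.9, 0.0, -4.5]
ft_force: [0.4, 9.7, -3.6]
opening: 0.0167
```

Run:
```python
from h import *
np.set_printoptions(precision=4,suppress=True)
s=r.state();print(s['t'],s['ee_pos'],s['ft_force'],s['ft_torque'])
```

```text
16.525 [ 0.6379 -0.1372  0.088 ] [ 0.3952  9.7218 -3.5722] [ 1.4131 -0.1326 -0.0848]
```

View pics/t15.png

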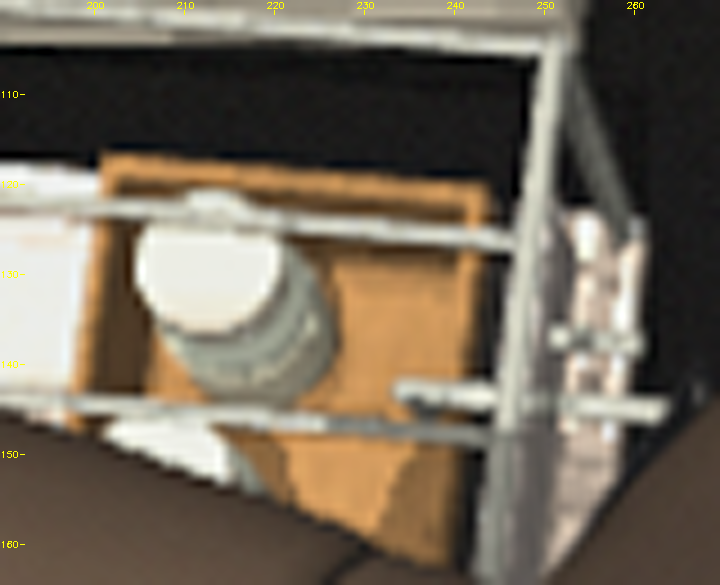

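>>> {"op": "send_rows", "data": {"rows": [{"ax":0,"ay":0,"az":0,"x":0,"y":0,"z":-0.03,"claw":1},{"ax":0,"ay":0,"az":0,"x":0,"y":0,"z":-0.03,"claw":1}]}}

```text
t: 16.77
ee_pos: [0.6378, -0.1372, 0.088]
orientation: [-89.9, 0.0, -4.5]
ft_force: [0.8, 11.1, -3.0]
opening: 0.0166
```

Run:
```python
from h import *
np.set_printoptions(precision=4,suppress=True)
s=r.state();print(s['t'],s['ee_pos'],s['ft_force'],s['ft_torque'])
```

```text
16.775 [ 0.6378 -0.1372  0.088 ] [ 0.7594 11.0658 -2.9979] [ 1.6152 -0.1978 -0.0814]
```

>>> {"op": "send_rows", "data": {"rows": [{"ax":0,"ay":0,"az":0,"x":0,"y":0,"z":-0.02,"claw":1},{"ax":0,"ay":0,"az":0,"x":0,"y":0,"z":-0.02,"claw":1},{"ax":0,"ay":0,"az":0,"x":0,"y":0,"z":-0.02,"claw":1},{"ax":0,"ay":0,"az":0,"x":0,"y":0,"z":-0.02,"claw":1},{"ax":0,"ay":0,"az":0,"x":0,"y":0,"z":-0.02,"claw":1},{"ax":0,"ay":0,"az":0,"x":0,"y":0,"z":-0.02,"claw":1}]}}

```text
t: 17.52
ee_pos: [0.6378, -0.1373, 0.088]
orientation: [-89.9, 0.0, -4.5]
ft_force: [1.1, 11.7, -3.1]
opening: 0.016
```

Run:
```python
from h import *
np.set_printoptions(precision=4,suppress=True)
s=r.state();print(s['t'],s['ee_pos'],s['ft_force'],s['ft_torque'])
a=cams.read_camera('scene')[:,:,::-1];crop(a,355,130,435,205,8,'pics/s16.png');cv2.imwrite('pics/s16f.png',a)
a=cams.read_camera('top')[:,:,::-1];crop(a,190,100,270,165,9,'pics/t16.png');cv2.imwrite('pics/t16f.png',a)
s=r.state();print(s['t'],s['ee_pos'],s['ft_force'],s['ft_torque'])
```

```text
17.525 [ 0.6378 -0.1373  0.088 ] [ 1.0714 11.6672 -3.1227] [ 1.7523 -0.2024 -0.0746]
17.625 [ 0.6378 -0.1373  0.088 ] [ 1.5045 11.6491 -4.0202] [ 1.794  -0.1955 -0.0999]
```

View pics/s16.png

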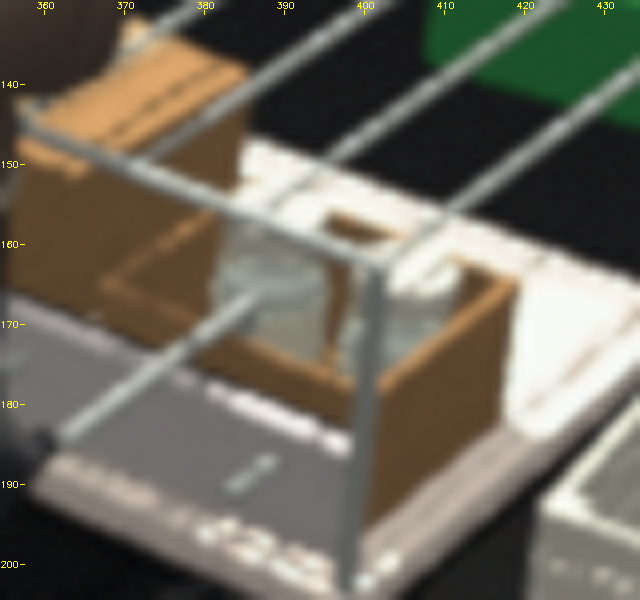

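View pics/t16.png

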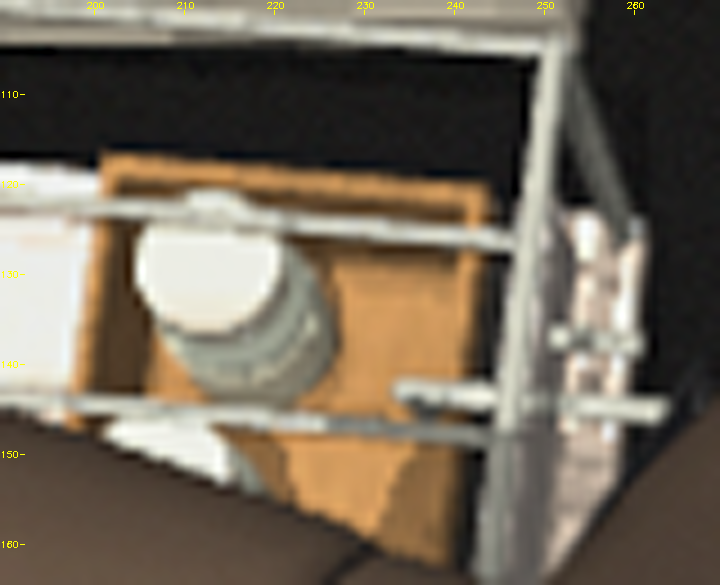

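Run:
```python
from h import *
np.set_printoptions(precision=4,suppress=True)
t=cv2.imread('pics/t16f.png');t0=cv2.imread('pics/top0.png')
def dirr(a,b,z):
    P=onz('top',[a,b],z);d=P[1]-P[0];return P,np.degrees(np.arctan2(d[1],d[0]))
h=cv2.cvtColor(t,cv2.COLOR_BGR2HSV);m=cv2.inRange(h,(8,90,50),(22,255,255));m[:,:190]=0;m[:,255:]=0;m[:110]=0;m[170:]=0
# outer upper edge: first orange row per column
cols=[c for c in range(204,242)];P=[];
for c in cols:
    g=h[108:130,c,1].astype(float);
    k=np.nonzero(m[:,c])[0]
    if len(k): P.append((c,k[0]))
P=np.array(P,np.float32);l=cv2.fitLine(P,cv2.DIST_HUBER,0,.01,.01).ravel();print('right side edge',l)
p=l[2:];d=l[:2];a=p-15*d;b=p+15*d;print(dirr(b,a,.093))
# rear edge: first orange col per row
P=np.array([(np.nonzero(m[v,190:215])[0][0]+190,v) for v in range(124,143) if m[v,190:215].any()],np.float32);l=cv2.fitLine(P,cv2.DIST_HUBER,0,.01,.01).ravel();p=l[2:];d=l[:2];print('rear',l,dirr(p-9*d,p+9*d,.093))
```

```text
right side edge [  0.9962   0.0867 222.5    118.5   ]
(array([[0.7261, 0.1012, 0.093 ],
       [0.733 , 0.1855, 0.093 ]]), np.float64(85.32538261344976))
rear [  0.1484  -0.9889 199.5    133.5   ] (array([[0.6591, 0.2074, 0.093 ],
       [0.711 , 0.203 , 0.093 ]]), np.float64(-4.782272393688756))
```

>>> {"op": "send_rows", "data": {"rows": [{"ax":0,"ay":0,"az":0,"x":0,"y":0,"z":0.2,"claw":1},{"ax":0,"ay":0,"az":0,"x":0,"y":0,"z":0.5,"claw":1},{"ax":0,"ay":0,"az":0,"x":0,"y":0,"z":0.9,"claw":1},{"ax":0,"ay":0,"az":0,"x":0,"y":0,"z":1.1,"claw":1},{"ax":0,"ay":0,"az":0,"x":0,"y":0,"z":1.1,"claw":1},{"ax":0,"ay":0,"az":0,"x":0,"y":-0.5,"z":1.1,"claw":1},{"ax":0,"ay":0,"az":0,"x":0,"y":-1.0,"z":1.1,"claw":1}]}}

```text
t: 18.5
ee_pos: [0.6389, -0.1277, 0.0987]
orientation: [-90.0, -0.0, -4.5]
ft_force: [-0.5, 0.7, -2.0]
opening: 0.0163
```

Run:
```python
from h import *
np.set_printoptions(precision=4,suppress=True)
s=r.state();print(s['t'],s['ee_pos'],s['ft_force'],s['ft_torque'])
a=cams.read_camera('scene')[:,:,::-1];crop(a,355,130,435,205,8,'pics/s17.png')
```

```text
18.5 [ 0.6389 -0.1277  0.0987] [-0.4853  0.7478 -2.045 ] [-0.0478  0.06   -0.0335]
```

View pics/s17.png

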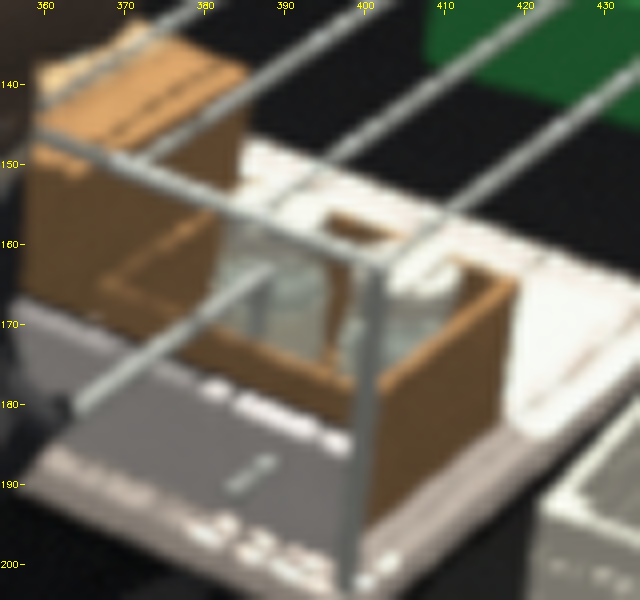

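Unhooked, carton unmoved, toe free. Lift the rest, then retract.

>>> {"op": "send_rows", "data": {"rows": [{"ax":0,"ay":0,"az":0,"x":0,"y":-0.7,"z":0,"claw":1},{"ax":0,"ay":0,"az":0,"x":0,"y":-1.7,"z":0,"claw":1},{"ax":0,"ay":0,"az":0,"x":0,"y":-2.7,"z":0,"claw":1},{"ax":0,"ay":0,"az":0,"x":0,"y":-3.4,"z":0,"claw":1},{"ax":0,"ay":0,"az":0,"x":0,"y":-3.4,"z":0,"claw":1}]}}

```text
t: 19.18
ee_pos: [0.639, -0.1277, 0.133]
orientation: [-90.0, -0.1, -4.5]
ft_force: [-0.1, 0.4, -1.8]
opening: 0.0163
```

Run:
```python
from h import *
np.set_printoptions(precision=4,suppress=True)
s=r.state();print(s['t'],s['ee_pos'],s['ft_force'],s['ft_torque'])
a=cams.read_camera('scene')[:,:,::-1];crop(a,355,130,435,205,8,'pics/s18.png')
u=np.array([.0785,.997]);o=s['ee_pos'][:2];z=s['ee_pos'][2]+.0167
for d,zz in [(.2395,z),(.2335,z-.033)]: print(proj('scene',[*(o+d*u),zz]),[*(o+d*u),zz])
```

```text
19.175 [ 0.639  -0.1277  0.133 ] [-0.0674  0.3998 -1.8156] [-0.0258 -0.0148 -0.0296]
[[387.8895 155.6815]] [np.float64(0.6578268662097072), np.float64(0.11107133611824815), np.float64(0.14974694918554285)]
[[386.1975 164.7849]] [np.float64(0.6573558662097072), np.float64(0.1050893361182482), np.float64(0.11674694918554285)]
```

View pics/s18.png

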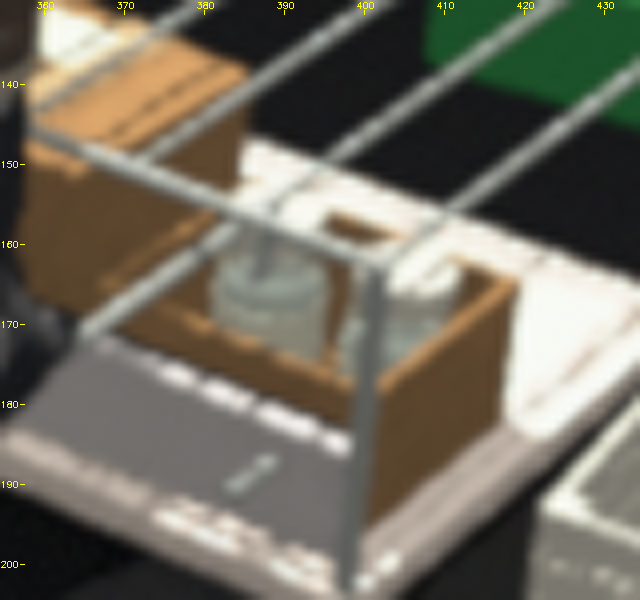

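>>> {"op": "send_rows", "data": {"rows": [{"ax":0,"ay":0,"az":0,"x":0,"y":0,"z":-1.5,"claw":1},{"ax":0,"ay":0,"az":0,"x":0,"y":0,"z":-4,"claw":1},{"ax":0,"ay":0,"az":0,"x":0,"y":0,"z":-6.5,"claw":1},{"ax":0,"ay":0,"az":0,"x":0,"y":0,"z":-9,"claw":1},{"ax":0,"ay":0,"az":0,"x":0,"y":0,"z":-10.7,"claw":1},{"ax":0,"ay":0,"az":0,"x":0,"y":0,"z":-10.7,"claw":1}]}}

```text
t: 19.98
ee_pos: [0.6301, -0.2358, 0.1321]
orientation: [-90.0, 0.0, -4.6]
ft_force: [-0.6, 0.3, -0.9]
opening: 0.0166
```

Run:
```python
from h import *
s=r.state();print(s['t'],s['ee_pos'],s['orientation'])
go([.5033,-.330,.145],-75.8)
```

```text
19.975 [ 0.63007544 -0.23579078  0.1321177 ] [-8.99915143e+01  1.21803634e-03 -4.63450739e+00]
x -11.87 y -1.29 z -10.41  a -0.000 1.242 -0.000
```

>>> {"op": "send_rows", "data": {"rows": [{"ax":0,"ay":0.1,"az":0,"x":-0.8,"y":-1.3,"z":-1,"claw":1},{"ax":0,"ay":0.24,"az":0,"x":-2,"y":-1.3,"z":-2.1,"claw":1},{"ax":0,"ay":0.38,"az":0,"x":-3.4,"y":-1.3,"z":-3.2,"claw":1},{"ax":0,"ay":0.52,"az":0,"x":-4.8,"y":-1.3,"z":-4.3,"claw":1},{"ax":0,"ay":0.66,"az":0,"x":-6.2,"y":-1.3,"z":-5.4,"claw":1},{"ax":0,"ay":0.8,"az":0,"x":-7.6,"y":-1.3,"z":-6.6,"claw":1},{"ax":0,"ay":0.94,"az":0,"x":-9,"y":-1.3,"z":-7.9,"claw":1},{"ax":0,"ay":1.08,"az":0,"x":-10.3,"y":-1.3,"z":-9,"claw":1},{"ax":0,"ay":1.18,"az":0,"x":-11.3,"y":-1.3,"z":-9.9,"claw":1},{"ax":0,"ay":1.242,"az":0,"x":-11.87,"y":-1.3,"z":-10.41,"claw":1},{"ax":0,"ay":1.242,"az":0,"x":-11.87,"y":-1.3,"z":-10.41,"claw":1},{"ax":0,"ay":1.242,"az":0,"x":-11.87,"y":-1.3,"z":-10.41,"claw":1}]}}

```text
t: 21.48
ee_pos: [0.5042, -0.3282, 0.1453]
orientation: [-90.0, 0.0, -75.6]
ft_force: [-0.6, 0.9, -0.7]
opening: 0.0166
```

Run:
```python
from h import *
s=r.state();print(s['t'],s['ee_pos'],s['orientation'],s['ft_force'])
go([.5033,-.330,.0533],-75.8)
im=cams.read_camera('wrist')[:,:,::-1];cv2.imwrite('pics/w19.png',im)
a=cams.read_camera('scene')[:,:,::-1];crop(a,200,120,420,280,3.5,'pics/s19.png',20)
```

```text
21.475 [ 0.50419464 -0.32818411  0.14534068] [-8.99880828e+01  4.40568445e-03 -7.55797755e+01] [-0.58568855  0.86196245 -0.70251877]
x 0.15 y 9.20 z -0.13  a -0.000 0.004 -0.000
```

View pics/w19.png

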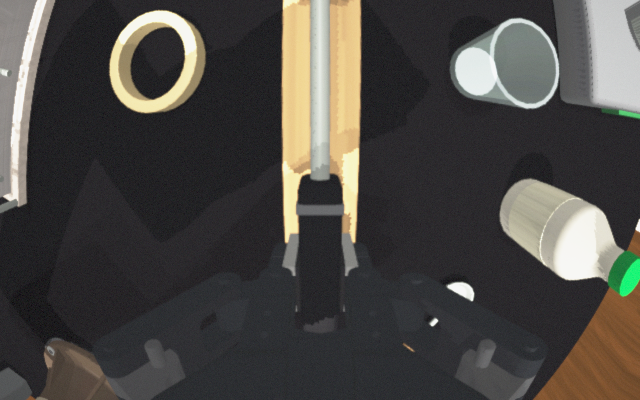

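View pics/s19.png

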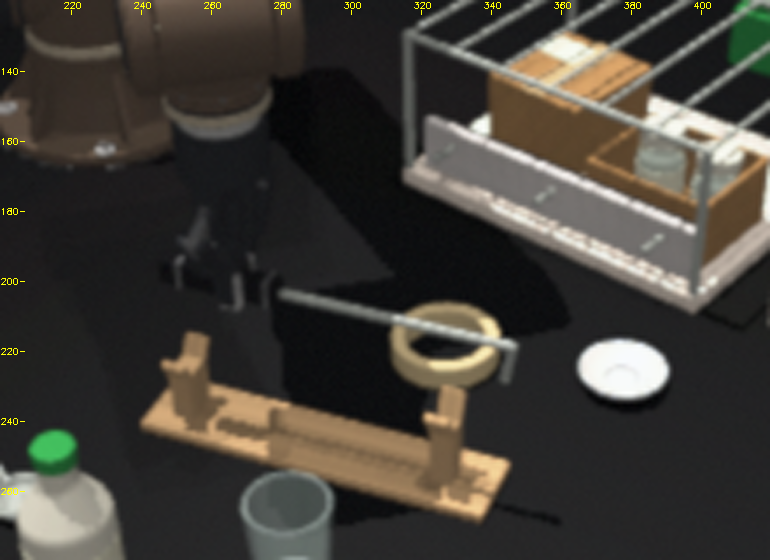

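>>> {"op": "send_rows", "data": {"rows": [{"ax":0,"ay":0.004,"az":0,"x":0.16,"y":0,"z":-0.13,"claw":1},{"ax":0,"ay":0.004,"az":0,"x":0.16,"y":2,"z":-0.13,"claw":1},{"ax":0,"ay":0.004,"az":0,"x":0.16,"y":4,"z":-0.13,"claw":1},{"ax":0,"ay":0.004,"az":0,"x":0.16,"y":6,"z":-0.13,"claw":1},{"ax":0,"ay":0.004,"az":0,"x":0.16,"y":7.5,"z":-0.13,"claw":1},{"ax":0,"ay":0.004,"az":0,"x":0.16,"y":8.3,"z":-0.13,"claw":1},{"ax":0,"ay":0.004,"az":0,"x":0.16,"y":8.3,"z":-0.13,"claw":1}]}}

```text
t: 22.45
ee_pos: [0.5029, -0.3305, 0.062]
orientation: [-90.0, 0.0, -75.9]
ft_force: [0.4, -0.6, -1.2]
opening: 0.0167
```

Run:
```python
from h import *
s=r.state();print(s['t'],s['ee_pos'],s['orientation'],s['ft_force'])
go([.5033,-.330,.0533],-75.8)
im=cams.read_camera('wrist')[:,:,::-1];cv2.imwrite('pics/w20.png',im)
a=cams.read_camera('scene')[:,:,::-1];crop(a,235,190,360,275,6,'pics/s20.png',20)
```

```text
22.45 [ 0.50294522 -0.33054482  0.06200697] [-9.00152313e+01  2.89916042e-02 -7.59129412e+01] [ 0.44094337 -0.55750679 -1.22418324]
x -0.04 y 0.87 z 0.05  a 0.000 -0.002 -0.001
```

View pics/s20.png

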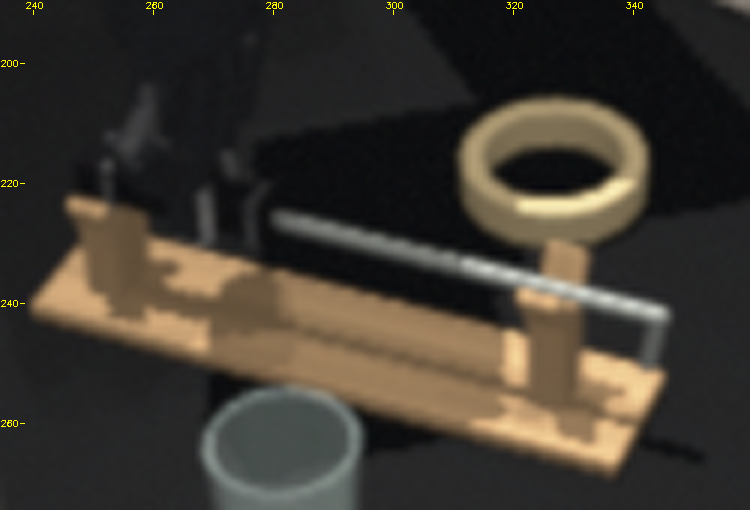

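>>> {"op": "send_rows", "data": {"rows": [{"ax":0,"ay":0,"az":0,"x":0,"y":0.4,"z":0,"claw":1},{"ax":0,"ay":0,"az":0,"x":0,"y":0.7,"z":0,"claw":1},{"ax":0,"ay":0,"az":0,"x":0,"y":0.85,"z":0,"claw":1},{"ax":0,"ay":0,"az":0,"x":0,"y":0.85,"z":0,"claw":1}]}}

```text
t: 23.05
ee_pos: [0.503, -0.3306, 0.0537]
orientation: [-90.0, 0.0, -75.9]
ft_force: [-0.1, -0.3, -1.5]
opening: 0.0167
```

Run:
```python
from h import *
s=r.state();print(s['t'],s['ee_pos'],s['orientation'],s['ft_force'],s['ft_torque'])
```

```text
23.05 [ 0.50299748 -0.33057024  0.05369867] [-8.99962225e+01  6.73191802e-03 -7.59199172e+01] [-0.11938323 -0.32313928 -1.48921205] [-0.01879055  0.0918691   0.05005807]
```

>>> {"op": "send_rows", "data": {"rows": [{"ax":0,"ay":0,"az":0,"x":0,"y":0.06,"z":0,"claw":1},{"ax":0,"ay":0,"az":0,"x":0,"y":0.06,"z":0,"claw":1.9},{"ax":0,"ay":0,"az":0,"x":0,"y":0.06,"z":0,"claw":2.5},{"ax":0,"ay":0,"az":0,"x":0,"y":0.06,"z":0,"claw":3.5},{"ax":0,"ay":0,"az":0,"x":0,"y":0.06,"z":0,"claw":5},{"ax":0,"ay":0,"az":0,"x":0,"y":0.06,"z":0,"claw":5},{"ax":0,"ay":0,"az":0,"x":0,"y":0.06,"z":0,"claw":5}]}}

```text
t: 23.92
ee_pos: [0.503, -0.3306, 0.0532]
orientation: [-90.0, 0.0, -75.9]
ft_force: [-0.2, 0.6, 0.6]
opening: 0.0502
```

Run:
```python
from h import *
s=r.state();print(s['t'],s['ee_pos'],s['orientation'],s['ft_force'],s['opening'])
im=cams.read_camera('wrist')[:,:,::-1];cv2.imwrite('pics/w21.png',im)
a=cams.read_camera('scene')[:,:,::-1];crop(a,235,190,360,275,6,'pics/s21.png',20)
```

```text
23.925 [ 0.50299768 -0.33057203  0.05318516] [-8.99946838e+01  1.50402971e-03 -7.59177245e+01] [-0.18458261  0.57620068  0.64559575] 0.05019266977859456
```

View pics/w21.png

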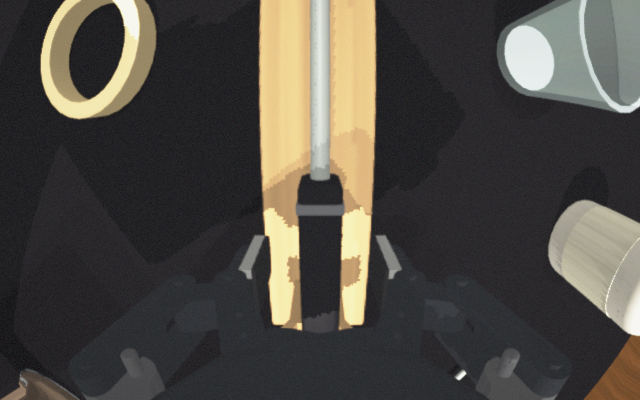

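View pics/s21.png

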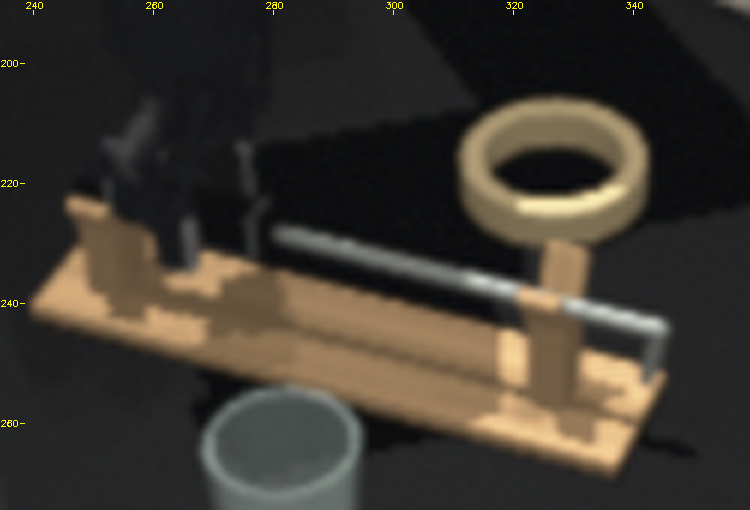

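Hook is seated as at the start. Back the hand off upward.

>>> {"op": "send_rows", "data": {"rows": [{"ax":0,"ay":0,"az":0,"x":0,"y":-2,"z":0,"claw":6},{"ax":0,"ay":0,"az":0,"x":0,"y":-6,"z":0,"claw":6},{"ax":0,"ay":0,"az":0,"x":0,"y":-11,"z":0,"claw":6},{"ax":0,"ay":0,"az":0,"x":0,"y":-16,"z":0,"claw":6},{"ax":0,"ay":0,"az":0,"x":0,"y":-21,"z":0,"claw":6},{"ax":0,"ay":0,"az":0,"x":0,"y":-21,"z":-6,"claw":6},{"ax":0,"ay":0,"az":0,"x":0,"y":-21,"z":-8,"claw":6},{"ax":0,"ay":0,"az":0,"x":0,"y":-21,"z":-8,"claw":6}]}}

```text
t: 25.02
ee_pos: [0.4246, -0.3504, 0.2634]
orientation: [-90.0, -0.0, -76.0]
ft_force: [0.5, 0.5, 0.8]
opening: 0.0598
```

Run:
```python
from h import *
np.set_printoptions(precision=4,suppress=True)
s=r.state();print(s['t'],s['ee_pos'],s['orientation'],s['ft_force'],s['opening'])
a=cams.read_camera('scene')[:,:,::-1];crop(a,200,95,470,285,2.9,'pics/s22.png',20)
b=cams.read_camera('top')[:,:,::-1];crop(b,110,80,460,280,2.2,'pics/t22.png',20);cv2.imwrite('pics/t22f.png',b)
```

```text
25.025 [ 0.4246 -0.3504  0.2634] [-89.9877  -0.005  -76.0192] [0.471  0.468  0.7604] 0.0598198613020393
```

View pics/s22.png

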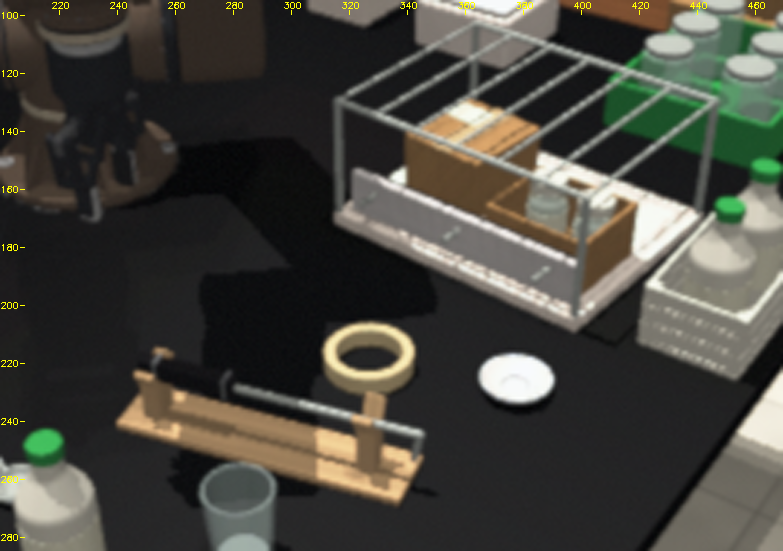

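View pics/t22.png

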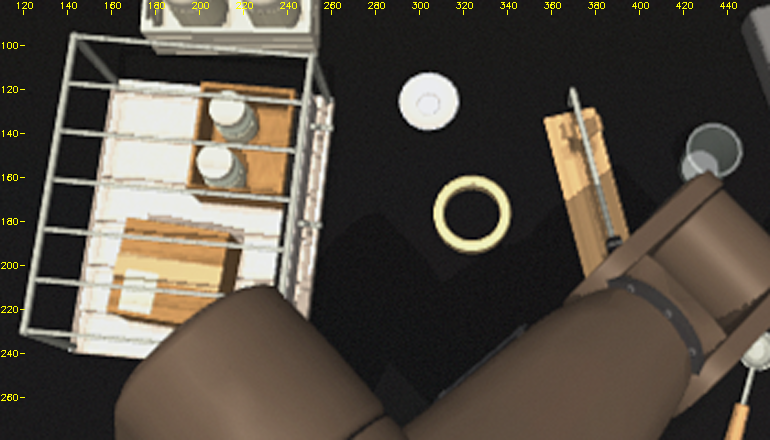

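Run:
```python
from h import *
np.set_printoptions(precision=4,suppress=True)
t=cv2.imread('pics/t22f.png');crop(t,185,110,270,180,9,'pics/t22z.png')
```

```text
(no output)
```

View pics/t22z.png

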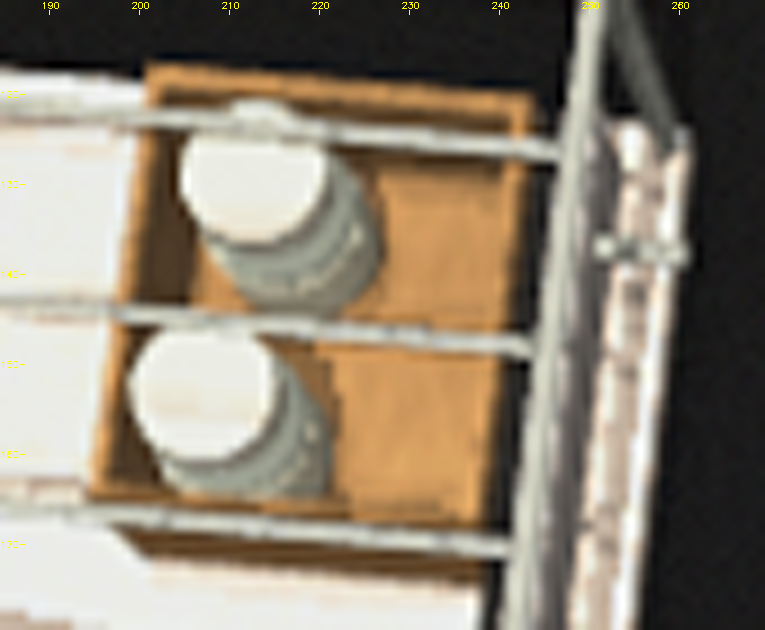

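Run:
```python
from h import *
np.set_printoptions(precision=4,suppress=True)
for a,b in [((243.5,121),(239,166)),((200.5,117.5),(194.8,164)),((201,117),(243.5,120.5))]:
    P=onz('top',[a,b],.093);d=P[1]-P[0];print(P,np.linalg.norm(d),np.degrees(np.arctan2(d[1],d[0])))
print(r.state()['t'],r.sign_off())
```

```text
[[0.7227 0.0841 0.093 ]
 [0.5926 0.091  0.093 ]] 0.1302645534547846 176.97436824566165
[[0.7319 0.2052 0.093 ]
 [0.5971 0.2129 0.093 ]] 0.13502973099194754 176.739214634263
[[0.7334 0.2039 0.093 ]
 [0.7242 0.0842 0.093 ]] 0.12006834260020395 -94.39531183043712
the job is handed in; nothing more can be done
25.125 None
```

I dragged the carton square against the bumper with the hook, put the hook back in its cradle, and handed the job in at about 25 s.

**Pull:** With the carton flush, I held a pull of about 11 to 11.7 N on it for a little over 0.8 s. The highest wrist reading I saw was 11.7 N, against the 20 N limit. I only read the force between moves, so a short spike in between would not have shown.

**Carton:** It ended with its front at y ≈ 0.084 to 0.091, where I had measured the bumper face beforehand (about 0.085 to 0.090). During the hold its edges read about 85.3° against about 85.5° for the rack, which is square. My final edge estimates were less consistent, 85.6° from a side edge and about 87° from the front and rear edges. That 87° is at the edge of the 0.03 rad limit, but I trust it less because the edges were picked by eye from blurry pixels.

**Everything else:**
- Both jars are standing.
- The hook lies in its cradle with the rod tip at the same pixel as at the start (about 369, 121).
- The bystanders in view (tape, dish, beaker, bottle, closed box, scoop) look unmoved. I judged this by eye and did not measure it.
- The open gripper is well clear of everything.

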